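# Tip the tea caddies lid up

### The arm

A 6-joint arm with a two-finger parallel gripper is mounted at the origin on a cart in front of the work surface, level with it; the furniture and walls round the work are solid. World frame = base frame: x ahead of the robot, y to its left, z up, the work surface at z = 0. Lengths are in m, angles in degrees, forces in N, time in s.
With the tool pointing down it reaches from about 0.325 to 0.9 m from the base axis. Payload 6.1 kg.
Tool frame: the origin (TCP) lies between the finger pads; the fingertips stand 19 mm ahead of it and the grasp point (between the pads) is the TCP; y points along the fingers, z is the direction in which the jaws open and shut, and the axes are right-handed (so a half turn about y gives the same grasp; the last joint's range is limited). The gripper opens to 87 mm and grips with 3 to 60 N. Pads are 19 mm wide; open, the fingers measure 117 mm over their backs; the gripper's body (75 mm by 190 mm) begins 51 mm behind the grasp point.
Start: joints at [69.265, 12.628, 87.462, -0, 79.91, -7.225], TCP at [0.146, 0.608, 0.242] pointing down, gripper open.
Joint ranges: [-170.65, 170.65], [-52.31, 119.04], [5.05, 147.46], [-71.25, 251.25], [11.57, 151.72], [-153.62, 153.62]. Speed limits (degrees/s): [147.25, 147.25, 172.46, 180, 180, 180].

### API

Orientations are given as [roll, pitch, yaw] about the fixed x, y, z axes, in that order (R = Rz(yaw) Ry(pitch) Rx(roll)).
In Python, from station import arm gives the robot as it stands.
- The arm moves only by the tool arm_command, never from a script. Its argument "steps" is a list of rows, each a list of 5 numbers: the closure in counts, from 0 (fully open) to 255 (shut), then the shift along the world's x, y, z in m, then the turn about the world's z in rad. A call has 1 to 5 rows; each row shifts and turns the commanded pose from where the row before left it; what a row does not reach is not made up. A row lasts 1/8 s, in which the tool goes at most 62.5 mm and 10.7 degrees, less where a joint would pass 70% of its speed; a pose out of reach is approached as far as the arm can. A call with a gripper value outside its range is refused whole. The fingers move at their own pace and stop on an object; the grip force is fixed at half the most. Time passes only in rows, so rows that do not move let the fingers close. It gives the time, the measured TCP pose, the force and the opening at its end, in the units of the state.
- arm.state(): the state, without advancing time (a new reading comes with each control period).
- arm.capture(name): name is "scene" or "top" or "wrist"; returns a dict with "frame" (420x560x3 uint8, blue, green, red), "K" (3x3 intrinsics, pixels), "origin" and "rotation" of the camera in the world. Camera axes: x right, y up, looking along -z (the intrinsics and any distortion apply to the point x, -y, -z); pixel columns grow to the right and rows downward; lengths in m; the calibration is good to about 2 mm. A picture is of the moment at which its call begins. There is no depth.
- arm.hand_in(): hands the job in, once; it reports no verdict.
Trained networks look in a picture, given as the dict that the camera call returned (one of the last four; its "shot" number tells which), for a name from the list of things; names that differ only in an ending like _2 or _b are one class to them, and where a whole thing is asked for, a point or a joint stands for the part that bears it (a point fixed in the world has none). Each returns a list of dicts, best first, with "score" (0 to 1); they miss things now and then, are a little off and sometimes report something else, mostly with a low value. They report only what shows in the picture. A call takes as long as a camera call.
- arm.masks_of(picture, target): "mask" (420x560 bool, what is visible of it) and "location" ([column, row] in pixels, amid what is visible of it).
The state is a dict: "time_s": time; "qpos": joint angles; "qvel": joint speeds; "joint_torque": joint torques, N m; "ee_pos": TCP position; "ee_rot": TCP orientation; "force": force on the tool from outside, world axes, zero at the start; "wrist_torque": the same for the moment, N m; "grip_width": finger opening in m.
Only numpy, scipy, OpenCV 4.12 (cv2) and the standard library are available. Lean on these libraries where they do the work, as an engineer would, in place of code of your own. Each camera call takes 0.05 s, during which the arm holds its last target.

### The job

Of the three square tea caddies on the worktop, the blue one stands on its lid and the green one lies on its side. Tip each of these two over its edges, a quarter turn at a time, until it stands on the worktop with its brass lid up, then let go; they are full, so keep them low on the worktop instead of lifting them into the air, and lower them gently with every turn instead of letting them topple. Leave the red caddy and everything else where it stands.

Things in the scene. Friction and masses are not known exactly. Their poses are not given: they have to be found in the camera images.
- caddy_blue_center (a point): Square tea caddy: a closed box 60 x 60 mm in section and 80 mm from base to lid, painted blue with blank cream plaques on its four sides, a brass-coloured lid (the last 20 mm) with a cream disc on it, and a dark base. Starts upside down, lid on the worktop. Loose, about 0.15 to 0.31 kg. This point is its centre, 40 mm from base and lid and 30 mm from each side; its z axis points from base to lid, x and y square to the sides. The lid does not come off.
- caddy_green_center (a point): Square tea caddy: a closed box 60 x 60 mm in section and 80 mm from base to lid, painted green with blank cream plaques on its four sides, a brass-coloured lid (the last 20 mm) with a cream disc on it, and a dark base. Starts lying on one side. Loose, about 0.15 to 0.31 kg. This point is its centre, 40 mm from base and lid and 30 mm from each side; its z axis points from base to lid, x and y square to the sides. The lid does not come off.
- caddy_red_center (a point): Square tea caddy: a closed box 60 x 60 mm in section and 80 mm from base to lid, painted red with blank cream plaques on its four sides, a brass-coloured lid (the last 20 mm) with a cream disc on it, and a dark base. Already stands the right way up and is to be left alone. Loose, about 0.15 to 0.31 kg. This point is its centre, 40 mm from base and lid and 30 mm from each side; its z axis points from base to lid, x and y square to the sides. The lid does not come off.
- balm_pot_foot (a point): Bystander: small round red-and-white pot, 58 mm across, 50 mm tall, loose, standing on the worktop (z = 0). This point is the centre of its underside.
- salt_shaker_foot (a point): Bystander: grey glass salt shaker, 44 mm across, 90 mm tall, loose, standing on the worktop (z = 0). This point is the centre of its underside.
- pinch_bowl_foot (a point): Bystander: white round bowl, 105 mm across, 51 mm tall, loose, standing on the worktop (z = 0). This point is the centre of its underside.
- spice_bottle_b_foot (a point): Bystander: small glass bottle with a cork and a sprig, 48 mm across, 100 mm tall, loose, standing on the worktop (z = 0). This point is the centre of its underside.
- kitchen_timer_foot (a point): Bystander: white round wind-up timer, 65 mm across, 54 mm tall, loose, standing on the worktop (z = 0). This point is the centre of its underside.
- mug_b: Bystander: white mug, 98 mm tall, within 62 mm of its origin with its handle; origin at the centre of its underside. Does not move.
- tea_tin: Bystander: round food tin, 57 mm across, 72 mm tall; origin at the centre of its underside. Does not move.
- french_press: Bystander: glass coffee press, 225 mm tall, within 95 mm of its origin with its handle; origin at the centre of its underside. Does not move.
- canister_big: Black round canister, 188 mm across, with a wooden lid 185 mm tall in all; origin at the centre of its underside. Does not move.
- canister_tall: Black round canister, 164 mm across, 230 mm tall with its wooden lid; origin at the centre of its underside. Does not move.
- pepper_mill: Brown pepper mill, 58 mm across, 170 mm tall; origin at the centre of its underside. Does not move.
- shelf_edge (a point): Point on the worktop straight below the front edge of the long wall shelf, whose underside is 565 mm above the worktop: a board 48 mm thick and 264 mm deep that runs along the wall over the back of the worktop, parallel to y, past both sides of the work from 390 mm left of this point to far on the right. Does not move; keep the arm and wrist clear of it.
- sink_edge (a point): Point at the left end of the worktop, on its top at the edge of the sink. To the left of it lies the sink, 200 mm deep; the worktop is free to its front edge, which is 260 mm nearer to the robot than this point; a teaspoon lies fixed along that front edge, within 60 mm of it. Does not move.

How it is judged:
By the outcome, as a careful person would: the job done as asked, in the order asked, and still so for the second after the job is handed in, with the robot touching nothing.
It also fails if it takes over 72 s, if anything falls off the work surface, if the arm or the gripper's body presses on something with over 40 N, if the wrist force passes 120 N, or if a joint passes its speed limit or range.

## Working session

There is one attempt and no reset: what is moved stays moved. The work goes in short steps, Python scripts to look and compute and a tool call to move; the robot and the scene stay as the last step left them, time stands still between calls to the robot, and variables do not carry over. Pictures are saved under pics/ and viewed, and the job is handed in when it is done.

Besides the shell and the picture viewer there is one more tool, called after "Call:" as name(argument=value, ...), one argument or row to a line, values as JSON. arm_command: Moves the arm, as the interface text tells. Its arguments: {"type":"object","properties":{"steps":{"type":"array"}},"required":["steps"]}

```bash
mkdir -p pics; ls; python3 - <<'E'
from station import arm
import cv2,json
s=arm.state();print({k:s[k] for k in s})
for n in ("scene","top","wrist"):
    c=arm.capture(n);cv2.imwrite(f"pics/{n}0.png",c["frame"]);print(n,c["K"],c["origin"],c["rotation"],[k for k in c])
E
```

```text
pics
{'time_s': 0.0, 'qpos': array([ 6.92654653e+01,  1.26731428e+01,  8.75264974e+01, -3.79416407e-04,
        7.99106426e+01, -7.22318846e+00]), 'qvel': array([-0.03118982,  0.03696784,  0.12071042,  0.01175391,  0.04335098,
        0.02699455]), 'joint_torque': array([-2.15293570e-03, -4.94604099e+01, -3.87378716e+01,  6.96956716e-02,
        5.70351665e-02, -1.43355442e-04]), 'ee_pos': array([0.14579961, 0.60714897, 0.24045316]), 'ee_rot': array([-9.01094545e+01,  1.34959082e-02, -1.35112923e+01]), 'force': array([ 0.04573022, -0.24343031, -0.65864959]), 'wrist_torque': array([ 0.06203258, -0.0050851 , -0.03816576]), 'grip_width': 0.0871945263295566}
scene [[539.69239977   0.         281.56111201]
 [  0.         539.69239977 207.86007731]
 [  0.           0.           1.        ]] [-0.01482543 -1.09557491  0.98844859] [ 55.16708011   0.20449314 -28.01450469] ['frame', 'K', 'origin', 'rotation', 'shot']
top [[394.78696476   0.         279.43062175]
 [  0.         394.78696476 209.10323552]
 [  0.           0.           1.        ]] [0.42893127 0.02643285 1.32171172] [  6.74715556   1.25026793 -90.14762643] ['frame', 'K', 'origin', 'rotation', 'shot']
wrist [[355.66354876   0.         278.57006865]
 [  0.         355.66354876 209.46618027]
 [  0.           0.           1.        ]] [0.07115419 0.62584419 0.38354039] [-1.63467799e+01  5.48428137e-02  7.63912914e+01] ['frame', 'K', 'origin', 'rotation', 'shot']
```

View pics/scene0.png

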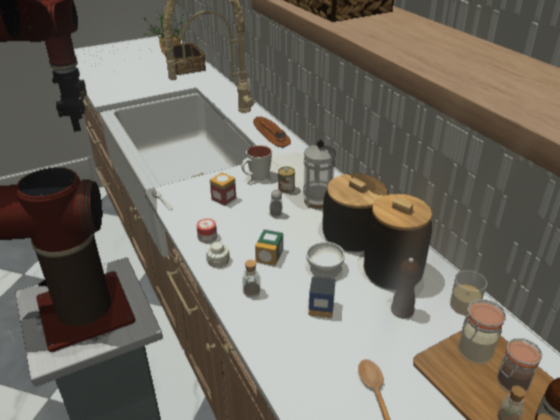

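View pics/top0.png

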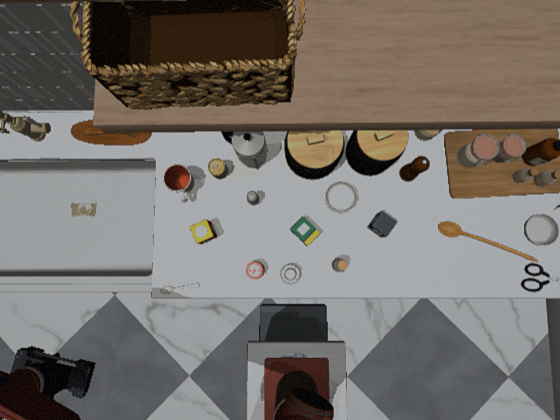

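View pics/wrist0.png

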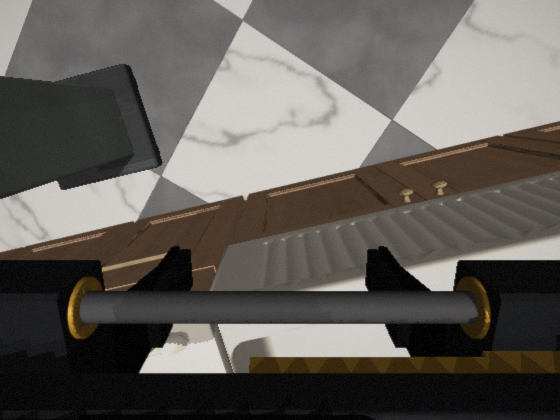

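```bash
cat > h.py <<'E'
from station import arm
import cv2,numpy as np
from scipy.spatial.transform import Rotation as R
from scipy.optimize import least_squares
def proj(c,P):
    P=np.atleast_2d(P);Rm=R.from_euler('xyz',c["rotation"],degrees=True).as_matrix()
    p=(P-c["origin"])@Rm
    q=np.c_[p[:,0],-p[:,1],-p[:,2]]@np.array(c["K"]).T
    return q[:,:2]/q[:,2:]
def ray(c,uv,z):
    Rm=R.from_euler('xyz',c["rotation"],degrees=True).as_matrix()
    d=np.linalg.inv(c["K"])@np.array([uv[0],uv[1],1.]);d=Rm@np.array([d[0],-d[1],-d[2]])
    o=np.array(c["origin"]);return o+d*(z-o[2])/d[2]
def crop(c,u,v,w,h,f,name):
    im=c["frame"][max(0,v-h):v+h,max(0,u-w):u+w];cv2.imwrite(name,cv2.resize(im,None,fx=f,fy=f,interpolation=cv2.INTER_CUBIC))
E
python3 - <<'E'
from h import *
for n in ("scene","top"):
    c=arm.capture(n)
    for t,z in (("caddy_blue_center",.04),("caddy_green_center",.03),("caddy_red_center",.04),("balm_pot_foot",.025),("salt_shaker_foot",.045),("pinch_bowl_foot",.025),("spice_bottle_b_foot",.05),("kitchen_timer_foot",.027)):
        r=arm.masks_of(c,t)
        for q in r[:2]: print(n,t,round(q["score"],2),np.round(q["location"]),np.round(ray(c,q["location"],z),3), q["mask"].sum())
    if n=="top":
        a=c["frame"][200:260,275:335];b=c["frame"][195:255,352:412]
    else:
        a=c["frame"][215:275,240:300];b=c["frame"][267:327,292:352]
    cv2.imwrite(f"pics/crop_{n}.png",cv2.resize(np.hstack([a,b]),None,fx=6,fy=6,interpolation=cv2.INTER_CUBIC))
E
```

```text
scene caddy_blue_center 0.66 [320. 296.] [ 0.527 -0.276  0.04 ] 1024
scene caddy_blue_center 0.25 [391. 249.] [ 0.795 -0.209  0.04 ] 3217
scene caddy_green_center 0.96 [270. 250.] [ 0.503 -0.044  0.03 ] 789
scene caddy_green_center 0.57 [287. 176.] [0.734 0.28  0.03 ] 412
scene caddy_red_center 0.61 [220. 188.] [0.501 0.305 0.04 ] 671
scene balm_pot_foot 0.86 [204. 234.] [0.369 0.118 0.025] 443
scene balm_pot_foot 0.28 [274. 206.] [0.618 0.149 0.025] 335
scene salt_shaker_foot 0.82 [274. 205.] [0.606 0.128 0.045] 326
scene salt_shaker_foot 0.68 [289. 178.] [0.722 0.243 0.045] 420
scene pinch_bowl_foot 0.75 [324. 255.] [ 0.628 -0.132  0.025] 917
scene spice_bottle_b_foot 0.65 [205. 230.] [0.369 0.102 0.05 ] 419
scene spice_bottle_b_foot 0.35 [317. 172.] [0.822 0.228 0.05 ] 1667
scene kitchen_timer_foot 0.58 [214. 254.] [0.361 0.016 0.027] 489
top caddy_blue_center 0.94 [383. 224.] [ 0.53  -0.282  0.04 ] 497
top caddy_green_center 0.93 [306. 233.] [ 0.504 -0.032  0.03 ] 470
top caddy_red_center 0.76 [202. 234.] [0.5   0.308 0.04 ] 439
top balm_pot_foot 0.82 [256. 270.] [0.384 0.131 0.025] 245
top balm_pot_foot 0.26 [306. 170.] [ 0.715 -0.034  0.025] 571
top salt_shaker_foot 0.69 [250. 198.] [0.618 0.149 0.045] 142
top pinch_bowl_foot 0.55 [339. 198.] [ 0.617 -0.144  0.025] 871
top pinch_bowl_foot 0.45 [382. 226.] [ 0.526 -0.282  0.025] 473
top spice_bottle_b_foot 0.47 [337. 264.] [ 0.403 -0.13   0.05 ] 220
```

View pics/crop_scene.png

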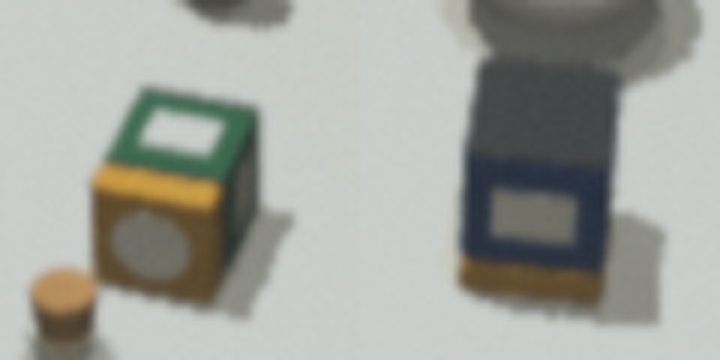

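View pics/crop_top.png

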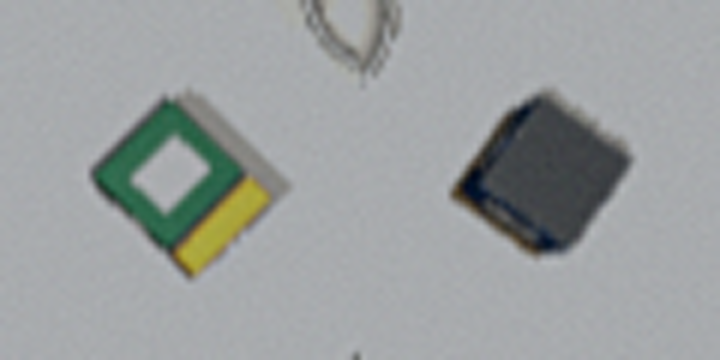

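```bash
cat > fit.py <<'E'
from h import *
def fit(obs,x0,dims):
    # obs: list (cam, uv, local xyz)
    def pts(p,L):
        c,s=np.cos(p[2]),np.sin(p[2]);L=np.array(L);return np.c_[p[0]+c*L[:,0]-s*L[:,1],p[1]+s*L[:,0]+c*L[:,1],L[:,2]]
    def f(p):
        r=[]
        for c,uv,L in obs: r.append(proj(c,pts(p,[L]))[0]-uv)
        return np.concatenate(r)
    s=least_squares(f,x0,loss='soft_l1',f_scale=.7)
    return s.x,np.round(f(s.x).reshape(-1,2),1)
E
python3 - <<'E'
from fit import *
cs=arm.capture("scene");ct=arm.capture("top")
def cv(p,u0,v0,dx=0): return np.array([(p[0]-dx+.5)/6-.5+u0,(p[1]+.5)/6-.5+v0])
# green local: a along lid direction (+40 lid), b = left of a
g=[]
for p,L in {(172,95):(-.04,.03),(92,173):(-.04,-.03),(192,276):(.04,-.03),(272,197):(.04,.03)}.items(): g.append((ct,cv(p,275,200),(*L,.06)))
for p,L in {(145,88):(-.04,-.03,.06),(258,108):(-.04,.03,.06),(93,172):(.04,-.03,.06),(219,208):(.04,.03,.06),(100,284):(.04,-.03,0),(212,303):(.04,.03,0)}.items(): g.append((cs,cv(p,240,215),L))
for s in (g,[(c,u,(L[0],-L[1],L[2])) for c,u,L in g]):
    x,r=fit(s,[.5,-.03,-2.35],0);print("green",np.round(x[:2],4),np.degrees(x[2]));print(r.tolist())
b=[]
for p,L in {(548,92):(.03,.03),(632,158):(.03,-.03),(562,250):(-.03,-.03),(475,185):(-.03,.03)}.items(): b.append((ct,cv(p,352,195,360),(*L,.08)))
for p,L in {(485,62):(.03,.03,.08),(620,72):(.03,-.03,.08),(611,163):(-.03,-.03,.08),(468,152):(-.03,.03,.08),(460,286):(-.03,.03,0),(603,303):(-.03,-.03,0)}.items(): b.append((cs,cv(p,292,267,360),L))
x,r=fit(b,[.53,-.28,0],0);print("blue",np.round(x[:2],4),np.degrees(x[2]));print(r.tolist())
for n,uv,z in (("timer",(290,272),.054),("balm",(256,269),.05),("bottle",(340,265),.1),("salt",(252,197),.09),("bowl",(341,196),.051),("pepper",(420,161),.17),("redlid",(203,231),.08)): print(n,np.round(ray(ct,uv,z),3))
E
```

```text
green [ 0.5098 -0.0295] -134.7107589017846
[[-0.2, -0.5], [0.1, -0.2], [1.4, 0.2], [1.2, -0.1], [-0.2, -1.4], [1.1, -1.1], [-0.7, 1.4], [-0.8, -0.7], [-1.2, -0.5], [0.6, 0.3]]
green [ 0.5088 -0.0298] -61.51840331178036
[[-4.1, 29.5], [0.2, -0.0], [5.4, -29.2], [1.2, 0.4], [-0.3, -1.3], [-31.5, 6.2], [31.8, -5.9], [-1.2, -0.5], [30.6, -7.9], [0.2, 0.5]]
blue [ 0.5293 -0.2789] -26.065301208786117
[[-2.4, 0.7], [1.1, -2.0], [4.9, -0.1], [1.8, 2.3], [20.9, -1.0], [1.2, 14.2], [-22.2, -0.3], [-0.3, -15.3], [0.2, -14.4], [-21.8, -0.1]]
timer [0.378 0.021 0.054]
balm [0.387 0.129 0.05 ]
bottle [ 0.401 -0.132  0.1  ]
salt [0.614 0.14  0.09 ]
bowl [ 0.621 -0.146  0.051]
pepper [ 0.706 -0.365  0.17 ]
redlid [0.507 0.295 0.08 ]
```

```bash
python3 - <<'E'
from fit import *
cs=arm.capture("scene");ct=arm.capture("top")
def cv(p,u0,v0,dx=0): return np.array([(p[0]-dx+.5)/6-.5+u0,(p[1]+.5)/6-.5+v0])
b=[]
for p,L in {(548,92):(.03,.03),(632,158):(.03,-.03),(562,250):(-.03,-.03),(475,185):(-.03,.03)}.items(): b.append((ct,cv(p,352,195,360),(*L,.08)))
for p,L in {(485,62):(-.03,.03,.08),(620,72):(.03,.03,.08),(611,163):(.03,-.03,.08),(468,152):(-.03,-.03,.08),(460,286):(-.03,-.03,0),(603,303):(.03,-.03,0)}.items(): b.append((cs,cv(p,292,267,360),L))
x,r=fit(b,[.53,-.28,-.8],0);print("blue",np.round(x[:2],4),np.degrees(x[2]));print(r.tolist())
# refined red
E
```

```text
blue [ 0.5303 -0.2771] -36.991712641427746
[[-0.5, -0.2], [1.2, 0.2], [1.8, 0.2], [0.6, -0.5], [-0.8, -2.3], [0.7, -1.5], [0.3, 0.0], [-0.8, -0.8], [-0.3, 0.3], [-0.0, 0.2]]
```

Call:
arm_command(
  steps=[
    [0,0.023,-0.044,0,-0.141],
    [0,0.023,-0.044,0,-0.141],
    [0,0.023,-0.044,0,-0.141],
    [0,0.023,-0.044,0,-0.141],
    [0,0.023,-0.044,0,-0.141],
  ],
)

```text
time_s: 1.88
ee_pos: [0.2615, 0.3864, 0.2417]
ee_rot: [-90.0, -0.0, -54.1]
force: [0.4, 0.5, 0.4]
grip_width: 0.0868
```

Call:
arm_command(
  steps=[
    [0,0.023,-0.044,0,-0.141],
    [0,0.023,-0.044,0,-0.141],
    [0,0.023,-0.044,0,-0.141],
    [0,0.023,-0.044,0,-0.141],
    [0,0.023,-0.044,0,-0.141],
  ],
)

```text
time_s: 2.5
ee_pos: [0.3766, 0.1663, 0.2419]
ee_rot: [-89.9, 0.0, -94.6]
force: [-0.1, 0.9, -0.8]
grip_width: 0.087
```

Call:
arm_command(
  steps=[
    [0,0.023,-0.044,0,-0.141],
    [0,0.023,-0.044,0,-0.141],
    [0,0.023,-0.044,0,-0.141],
    [0,0.023,-0.044,-0.03,-0.141],
    [0,0.023,-0.044,-0.03,-0.141],
  ],
)

```text
time_s: 3.12
ee_pos: [0.4921, -0.0541, 0.1816]
ee_rot: [-89.9, 0.1, -135.0]
force: [-0.4, 1.0, -0.2]
grip_width: 0.0871
```

```bash
cat > ov.py <<'E'
from h import *
def box(x,y,yaw,up):  # yaw = direction of local a; dims depending
    pass
def overlay(c,polys,name,f=1):
    im=c["frame"].copy()
    for P,col in polys:
        q=np.round(proj(c,P)).astype(int)
        cv2.polylines(im,[q.reshape(-1,1,2)],True,col,1)
    cv2.imwrite(name,im)
def rect(x,y,yaw,a,b,z):
    t=np.radians(yaw);d=np.array([np.cos(t),np.sin(t)]);e=np.array([-d[1],d[0]])
    return np.array([[*(np.array([x,y])+i*a*d+j*b*e),z] for i,j in((1,1),(1,-1),(-1,-1),(-1,1))])
E
python3 - <<'E'
from ov import *
c=arm.capture("wrist")
overlay(c,[(rect(.5098,-.0295,-134.7,.04,.03,z),(0,0,255)) for z in(0,.06)]+[(rect(.4921,-.0541,-135,.01,.0435,.06),(255,0,255))],"pics/w1.png")
E
```

```text
(no output)
```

View pics/w1.png

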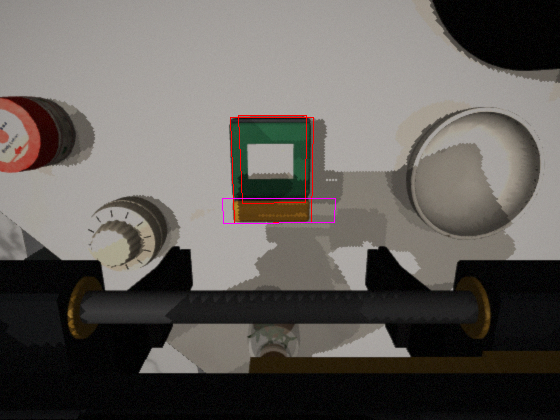

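Call:
arm_command(
  steps=[
    [0,-0.004,0.004,-0.05,0],
    [0,0,0,-0.05,0],
    [20,0,0,-0.03,0],
    [40,0,0,-0.02,0],
    [60,0,0,0,0],
  ],
)

```text
time_s: 3.8
ee_pos: [0.4855, -0.0479, 0.03]
ee_rot: [-90.2, -0.1, -134.7]
force: [0.3, 0.8, -0.8]
grip_width: 0.0709
```

Call:
arm_command(
  steps=[
    [70,0,0,0,0],
    [70,0,0,0,0],
  ],
)

```text
time_s: 4.05
ee_pos: [0.4881, -0.0486, 0.0329]
ee_rot: [-89.9, 0.1, -134.7]
force: [0.4, 0.1, -0.3]
grip_width: 0.0636
```

Call:
arm_command(
  steps=[
    [78,0,0,0,0],
    [78,0,0,0,0],
  ],
)

```text
time_s: 4.3
ee_pos: [0.4878, -0.0486, 0.0323]
ee_rot: [-89.9, 0.0, -134.7]
force: [0.5, -1.1, 0.7]
grip_width: 0.0605
```

Call:
arm_command(
  steps=[
    [82,0,0,0,0],
    [82,0,0,0,0],
  ],
)

```text
time_s: 4.55
ee_pos: [0.4877, -0.0486, 0.0322]
ee_rot: [-89.9, 0.0, -134.7]
force: [0.4, -1.5, 4.9]
grip_width: 0.0598
```

Call:
arm_command(
  steps=[
    [86,0,0,0,0],
    [86,0,0,0,0],
  ],
)

```text
time_s: 4.8
ee_pos: [0.4877, -0.0486, 0.0322]
ee_rot: [-89.9, 0.0, -134.7]
force: [-0.1, -0.9, 5.5]
grip_width: 0.0598
```

Call:
arm_command(
  steps=[
    [82,0,0,0,0],
    [82,0.0014,0.0014,0.004,0],
    [82,0.0016,0.0016,0.004,0],
    [82,0.0017,0.0017,0.0035,0],
  ],
)

```text
time_s: 5.3
ee_pos: [0.4914, -0.0433, 0.0429]
ee_rot: [-90.1, -0.0, -134.7]
force: [0.4, -0.7, -2.6]
grip_width: 0.0599
```

```bash
python3 - <<'E'
from h import *
c=arm.capture("scene");a=c["frame"][195:295,220:340];cv2.imwrite("pics/s2.png",cv2.resize(a,None,fx=6,fy=6,interpolation=cv2.INTER_CUBIC))
print(arm.state()["force"],arm.state()["ee_pos"],arm.state()["wrist_torque"])
E
```

```text
[-0.14637144  0.04365288 -1.2961951 ] [ 0.49203329 -0.04323705  0.04348733] [-0.14830799  0.12303549 -0.0726338 ]
```

View pics/s2.png

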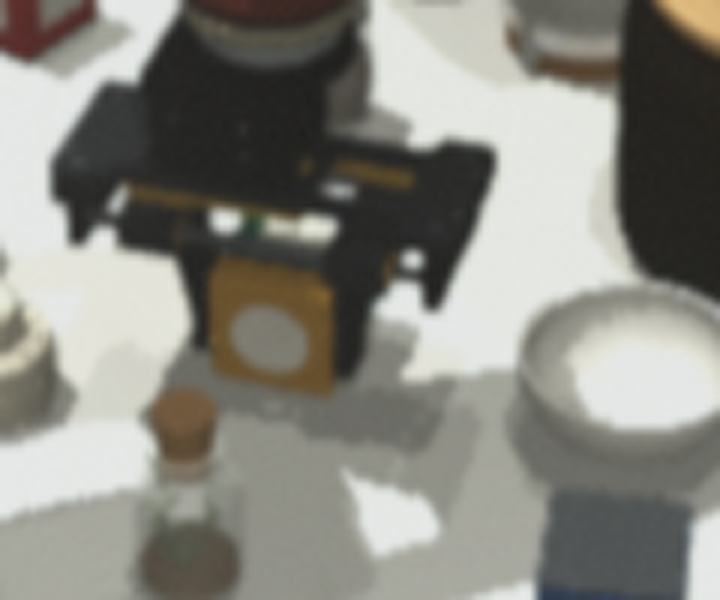

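```bash
cat >> ov.py <<'E'
def tilted(piv,dyaw,th,L,H,off=(0,0)):
    """box with extents L behind pivot (along -d) and H high, rotated th deg towards +d about the pivot; returns list of 2 polys (faces at e=+-30) & edges"""
    t=np.radians(dyaw);d=np.array([np.cos(t),np.sin(t),0]);e=np.array([-d[1],d[0],0]);k=np.array([0,0,1.]);a=np.radians(th)
    def P(x,z,s): 
        X=x*np.cos(a)+z*np.sin(a)+off[0];Z=-x*np.sin(a)+z*np.cos(a)+off[1]
        return np.array([*piv,0])+X*d+Z*k+s*.03*e
    pr=[(0,0),(-L,0),(-L,H),(0,H)]
    polys=[np.array([P(x,z,s) for x,z in pr]) for s in(1,-1)]
    polys+= [np.array([P(x,z,1),P(x,z,-1)]) for x,z in pr]
    return polys
E
python3 - <<'E'
from ov import *
c=arm.capture("wrist")
d=np.array([.703,.711]);piv=np.array([.5098,-.0295])+.04*d
A=[(p,(0,0,255)) for p in tilted(piv,45.3,10,.08,.06)]
B=[(p,(255,0,255)) for p in tilted(piv,45.3,0,.08,.06,(.0066,.0115))]
overlay(c,A,"pics/w3a.png");overlay(c,B,"pics/w3b.png")
a=cv2.imread("pics/w3a.png")[0:260,160:400];b=cv2.imread("pics/w3b.png")[0:260,160:400]
cv2.imwrite("pics/w3.png",cv2.resize(np.hstack([a,b]),None,fx=1.66,fy=1.66))
E
```

```text
(no output)
```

View pics/w3.png

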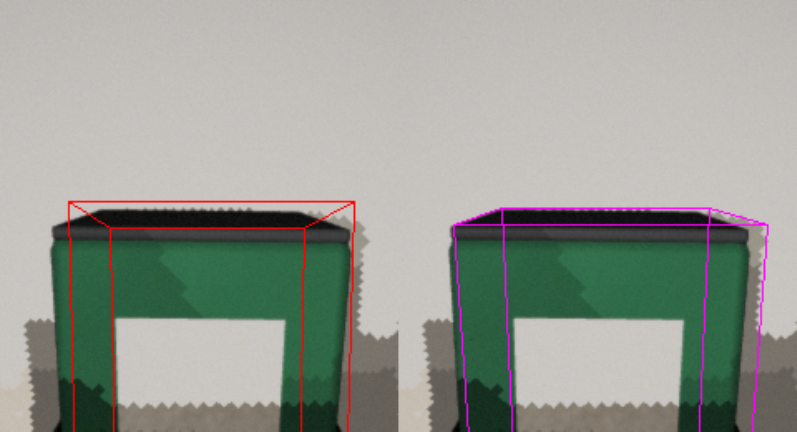

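Call:
arm_command(
  steps=[
    [82,0,0,-0.005,0],
    [82,0,0,-0.0045,0],
    [82,0,0,0,0],
    [81,0,0,0,0],
    [80,0,0,0,0],
  ],
)

```text
time_s: 6.02
ee_pos: [0.4918, -0.0436, 0.0336]
ee_rot: [-90.0, 0.0, -134.7]
force: [-0.3, 0.7, -2.4]
grip_width: 0.0602
```

Call:
arm_command(
  steps=[
    [80,0,0,0,0],
    [80,0,0,0.004,0],
    [80,0,0,0.004,0],
    [80,0,0,0,0],
  ],
)

```text
time_s: 6.52
ee_pos: [0.4922, -0.0437, 0.0422]
ee_rot: [-89.9, 0.0, -134.7]
force: [0.1, 0.3, -2.6]
grip_width: 0.0597
```

```bash
python3 - <<'E'
from h import *
c=arm.capture("wrist");cv2.imwrite("pics/w4.png",c["frame"])
print(arm.state()["force"],arm.state()["ee_pos"],arm.state()["grip_width"])
E
```

```text
[ 0.28737714  0.48060247 -1.80952036] [ 0.49201629 -0.0436688   0.04191962] 0.0598734079338971
```

View pics/w4.png

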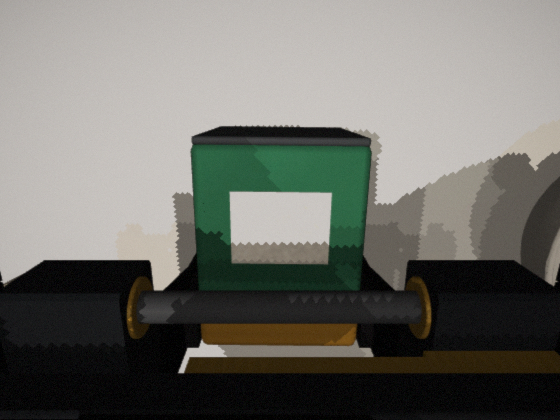

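Call:
arm_command(
  steps=[
    [80,0,0,-0.005,0],
    [80,0,0,-0.004,0],
    [79,0,0,0,0],
    [79,0,0,0,0],
    [79,0,0,0,0],
  ],
)

```text
time_s: 7.2
ee_pos: [0.4918, -0.0436, 0.0326]
ee_rot: [-90.0, 0.0, -134.7]
force: [-0.7, -0.8, -0.1]
grip_width: 0.0601
```

Call:
arm_command(
  steps=[
    [79,0,0,0.004,0],
    [79,0,0,0.004,0],
    [79,0,0,0,0],
  ],
)

```text
time_s: 7.58
ee_pos: [0.4922, -0.0437, 0.0412]
ee_rot: [-89.9, 0.0, -134.7]
force: [0.3, 0.5, 0.7]
grip_width: 0.0603
```

```bash
python3 - <<'E'
from h import *
c=arm.capture("wrist");cv2.imwrite("pics/w5.png",c["frame"])
print(arm.state()["force"],arm.state()["ee_pos"],arm.state()["grip_width"])
E
```

```text
[ 0.73245542 -0.46866116 -0.03303964] [ 0.49217994 -0.04372527  0.04105277] 0.0602414554383911
```

View pics/w5.png

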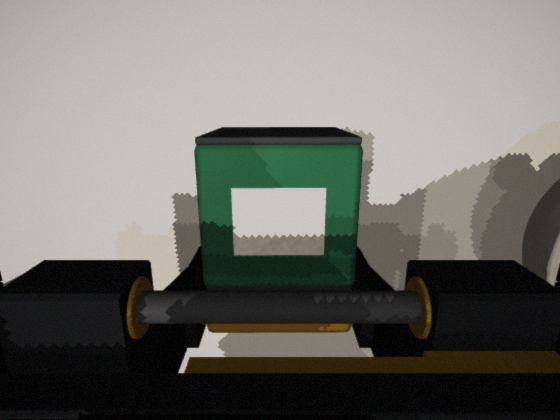

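Call:
arm_command(
  steps=[
    [79,0,0,-0.005,0],
    [79,0,0,-0.004,0],
    [79.5,0,0,0,0],
    [79.5,0,0,0,0],
    [79.5,0,0,0,0],
  ],
)

```text
time_s: 8.25
ee_pos: [0.4913, -0.0435, 0.0312]
ee_rot: [-90.0, -0.0, -134.7]
force: [-0.3, 0.4, -2.0]
grip_width: 0.0602
```

Call:
arm_command(
  steps=[
    [79.5,0,0,0.004,0],
    [79.5,0,0,0.004,0],
    [79.5,0,0,0,0],
  ],
)

```text
time_s: 8.62
ee_pos: [0.4922, -0.0437, 0.0402]
ee_rot: [-89.9, 0.0, -134.7]
force: [0.3, 0.4, -1.5]
grip_width: 0.0602
```

```bash
python3 - <<'E'
from h import *
c=arm.capture("wrist");cv2.imwrite("pics/w6.png",c["frame"])
print(arm.state()["force"],arm.state()["ee_pos"],arm.state()["grip_width"])
E
```

```text
[-0.16129451  0.92795952 -2.10024838] [ 0.49203386 -0.04365618  0.03995923] 0.05973823863340355
```

View pics/w6.png

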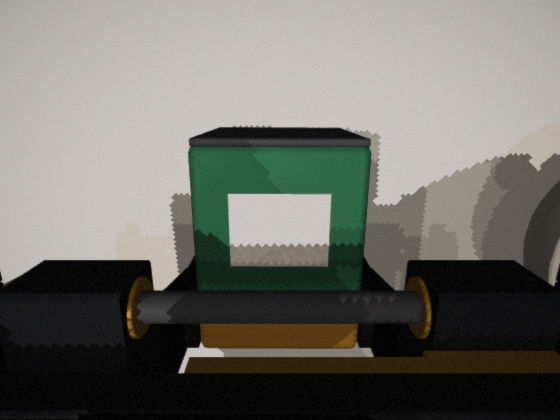

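Call:
arm_command(
  steps=[
    [79.3,0,0,0,0],
    [79.3,0,0,0,0],
  ],
)

```text
time_s: 8.93
ee_pos: [0.4918, -0.0436, 0.0396]
ee_rot: [-90.0, 0.0, -134.7]
force: [-1.1, -0.4, -0.9]
grip_width: 0.0602
```

```bash
python3 - <<'E'
from h import *
c=arm.capture("wrist");cv2.imwrite("pics/w7.png",c["frame"])
print(arm.state()["force"],arm.state()["ee_pos"],arm.state()["grip_width"])
E
```

```text
[-0.43117432  0.49007581  0.00286569] [ 0.49176476 -0.04362845  0.03960168] 0.060226668688760344
```

View pics/w7.png

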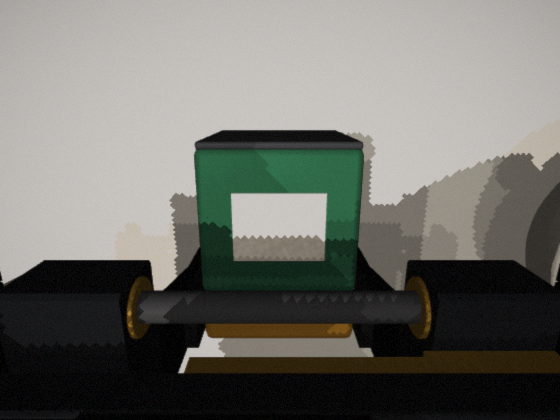

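Call:
arm_command(
  steps=[
    [60,0,0,0,0],
    [50,0,0,0.02,0],
    [40,0.019,0.019,0.02,0],
    [40,0.019,0.019,0.02,0],
    [40,0,0,0,0],
  ],
)

```text
time_s: 9.6
ee_pos: [0.5323, -0.005, 0.1017]
ee_rot: [-89.8, 0.2, -134.6]
force: [-0.2, -0.7, 0.0]
grip_width: 0.0734
```

```bash
python3 - <<'E'
from ov import *
c=arm.capture("wrist")
s=arm.state();print(s["ee_pos"],s["grip_width"])
d=np.array([.703,.711]);piv=np.array([.5145,-.0248])+.04*d
overlay(c,[(p,(0,0,255)) for p in tilted(piv,45.3,0,.08,.06)],"pics/w8.png")
c=arm.capture("top");a=c["frame"][200:260,275:335];cv2.imwrite("pics/t8.png",cv2.resize(a,None,fx=6,fy=6,interpolation=cv2.INTER_CUBIC))
E
```

```text
[ 0.53039443 -0.00543925  0.10008092] 0.07317931488513665
```

View pics/w8.png

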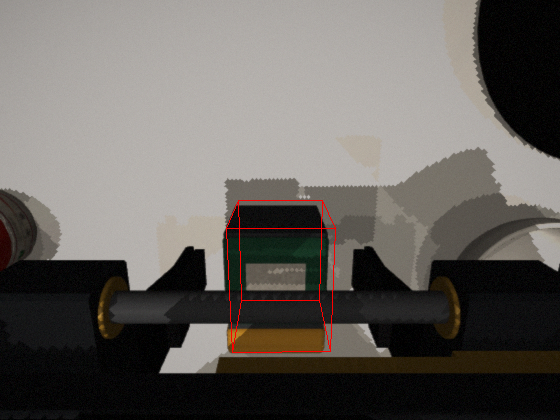

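Call:
arm_command(
  steps=[
    [40,0,0,-0.015,0],
    [60,0,0,-0.015,0],
    [90,0,0,0,0],
    [100,0,0,0,0],
    [100,0,0,0,0],
  ],
)

```text
time_s: 10.32
ee_pos: [0.5298, -0.0057, 0.0696]
ee_rot: [-90.0, 0.0, -134.7]
force: [0.3, 0.1, -1.2]
grip_width: 0.0593
```

Call:
arm_command(
  steps=[
    [100,0,0,-0.001,0],
    [100,0,0,-0.001,0],
    [100,0,0,0,0],
  ],
)

```text
time_s: 10.7
ee_pos: [0.5299, -0.0056, 0.0678]
ee_rot: [-90.0, 0.0, -134.7]
force: [-0.2, 0.1, -0.7]
grip_width: 0.0593
```

Call:
arm_command(
  steps=[
    [100,0,0,-0.002,0],
    [100,0,0,0,0],
  ],
)

```text
time_s: 10.95
ee_pos: [0.5302, -0.0056, 0.0675]
ee_rot: [-90.0, 0.0, -134.7]
force: [-5.2, 1.5, 13.2]
grip_width: 0.0598
```

Call:
arm_command(
  steps=[
    [100,0,0,-0.002,0],
    [100,0,0,0,0],
  ],
)

```text
time_s: 11.2
ee_pos: [0.5305, -0.0055, 0.0673]
ee_rot: [-90.0, 0.0, -134.7]
force: [-12.0, 2.1, 27.5]
grip_width: 0.0597
```

Call:
arm_command(
  steps=[
    [100,0.0014,0.0014,0,0],
    [100,0.0014,0.0014,0.0005,0],
    [100,0.0014,0.0014,0.0005,0],
  ],
)

```text
time_s: 11.58
ee_pos: [0.5345, -0.0024, 0.0673]
ee_rot: [-89.9, -0.1, -134.7]
force: [-7.5, -3.0, 15.7]
grip_width: 0.0597
```

Call:
arm_command(
  steps=[
    [100,0.0014,0.0014,0.0005,0],
    [100,0.0014,0.0014,0.0005,0],
    [100,0.0014,0.0014,0.0003,0],
  ],
)

```text
time_s: 11.95
ee_pos: [0.539, 0.002, 0.0673]
ee_rot: [-89.9, 0.0, -134.7]
force: [-0.4, -1.2, 2.4]
grip_width: 0.0596
```

```bash
python3 - <<'E'
from ov import *
c=arm.capture("wrist")
s=arm.state();print(s["ee_pos"],s["grip_width"],s["force"])
cv2.imwrite("pics/w9.png",c["frame"])
c=arm.capture("scene");a=c["frame"][195:295,220:340];cv2.imwrite("pics/s9.png",cv2.resize(a,None,fx=5,fy=5,interpolation=cv2.INTER_CUBIC))
E
```

```text
[0.53926496 0.00221012 0.06735121] 0.05939972282681932 [-1.92431213 -2.83776692  6.1142864 ]
```

View pics/w9.png

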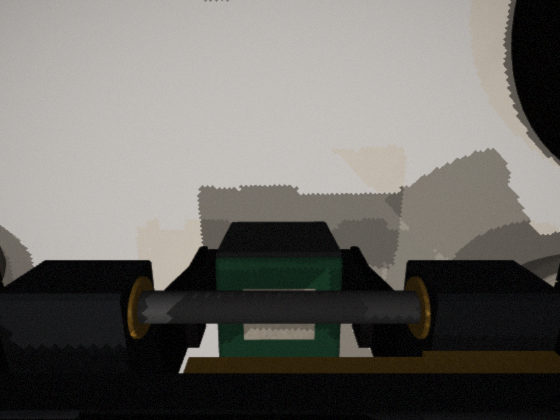

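View pics/s9.png

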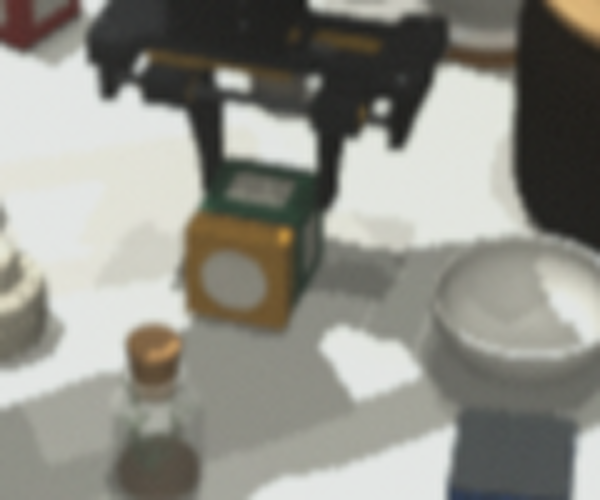

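Call:
arm_command(
  steps=[
    [100,0,0,-0.003,0],
    [100,0,0,-0.001,0],
    [100,0.001,0.001,0,0],
  ],
)

```text
time_s: 12.42
ee_pos: [0.5409, 0.0035, 0.0667]
ee_rot: [-89.9, 0.1, -134.7]
force: [-11.1, 0.6, 29.9]
grip_width: 0.0595
```

Call:
arm_command(
  steps=[
    [100,0.0015,0.0015,0,0],
    [100,0.0015,0.0015,0,0],
  ],
)

```text
time_s: 12.68
ee_pos: [0.5438, 0.0065, 0.066]
ee_rot: [-89.8, 0.1, -134.7]
force: [-8.9, 1.0, 24.2]
grip_width: 0.0593
```

```bash
python3 - <<'E'
from ov import *
s=arm.state();print(s["ee_pos"],s["grip_width"],s["force"])
c=arm.capture("wrist");a=c["frame"][200:370,180:400]
d=np.array([.703,.711]);e=np.array([-.711,.703]);t=s["ee_pos"][:2]
for th in (0,6):
    p=tilted(t+.014*d+.002*e,45.3,th,.08,.06); overlay(c,[(q,(0,0,255)) for q in p],f"pics/tmp{th}.png")
im=np.hstack([cv2.imread(f"pics/tmp{t}.png")[190:370,190:380] for t in(0,6)]);cv2.imwrite("pics/w10.png",cv2.resize(im,None,fx=2,fy=2))
E
```

```text
[0.54383091 0.00650805 0.0660176 ] 0.05933632118354371 [-8.9437592   0.95666145 24.21786587]
```

View pics/w10.png

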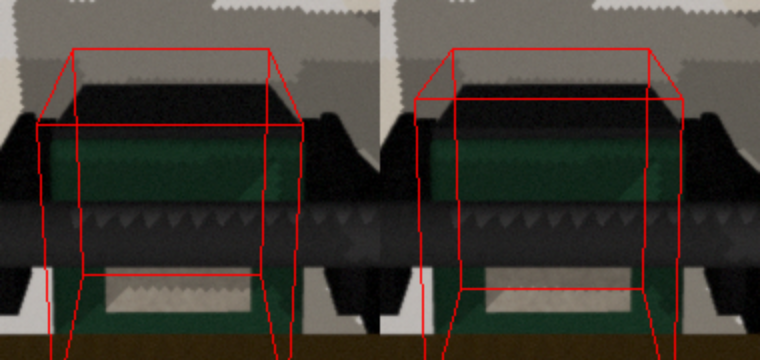

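```bash
cat >> fit.py <<'E'
def fit_tilt(c,obs,dyaw,x0,L,H,W=.03):
    """obs: list of (uv,(x,z,s)); params: pivot x,y (world), theta deg"""
    def pt(p,x,z,s):
        t=np.radians(dyaw);d=np.array([np.cos(t),np.sin(t),0]);e=np.array([-d[1],d[0],0]);a=np.radians(p[2])
        return np.array([p[0],p[1],0])+(x*np.cos(a)+z*np.sin(a))*d+(-x*np.sin(a)+z*np.cos(a))*np.array([0,0,1.])+s*W*e
    f=lambda p:np.concatenate([(proj(c,pt(p,*l))[0]-uv) for uv,l in obs])
    s=least_squares(f,x0,x_scale=[.01,.01,10]);return s.x,np.round(f(s.x).reshape(-1,2),1)
E
python3 - <<'E'
from fit import *
c=arm.capture("wrist")
g=lambda x,y:np.array([x/2+190,y/2+190])
o=[(g(80,85),(0,0,1)),(g(270,85),(0,0,-1)),(g(52,137),(0,.06,1)),(g(302,137),(0,.06,-1))]
x,r=fit_tilt(c,o,45.3,[.55,.01,0],.08,.06);print(np.round(x,4),r.tolist())
t=arm.state()["ee_pos"];d=np.array([.703,.711]);print((t[:2]-x[:2])@d)
E
```

```text
[5.4500e-01 8.1000e-03 8.5865e+00] [[-0.0, 0.2], [1.1, 0.1], [-3.5, 0.2], [2.8, -0.0]]
-0.0017243654445041577
```

```bash
python3 - <<'E'
from h import *
c=arm.capture("wrist");a=c["frame"][215:355,205:355].astype(float)
a=np.clip(a*2.2,0,255).astype(np.uint8);cv2.imwrite("pics/w11.png",cv2.resize(a,None,fx=5,fy=4.2,interpolation=cv2.INTER_CUBIC))
E
```

```text
(no output)
```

View pics/w11.png

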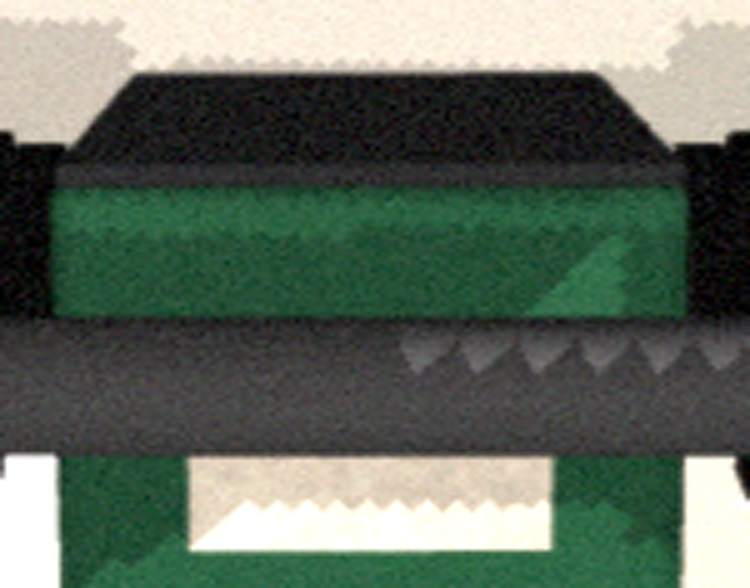

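```bash
python3 - <<'E'
from fit import *
c=arm.capture("wrist")
g=lambda x,y:np.array([x/5+205,y/4.2+215])
o=[(g(135,72),(0,0,1)),(g(598,72),(0,0,-1)),(g(60,163),(0,.06,1)),(g(682,163),(0,.06,-1))]
for W in (.03,.029):
    x,r=fit_tilt(c,o,45.3,[.55,.01,0],.08,.06,W);print(np.round(x,4),r.tolist())
    t=arm.state()["ee_pos"];d=np.array([.703,.711]);print((t[:2]-x[:2])@d)
E
```

```text
[5.45300e-01 7.90000e-03 1.05241e+01] [[-1.4, 0.3], [2.1, 0.2], [-3.8, 0.2], [3.3, -0.1]]
-0.0018801021678362196
[5.45400e-01 8.00000e-03 1.04376e+01] [[0.2, 0.2], [0.5, -0.0], [-1.6, 0.1], [1.2, -0.1]]
-0.001996636621453649
```

Call:
arm_command(
  steps=[
    [100,0.0015,0.0015,-0.0003,0],
    [100,0.0015,0.0015,-0.0003,0],
    [100,0.0015,0.0015,-0.0004,0],
  ],
)

```text
time_s: 13.25
ee_pos: [0.5485, 0.0112, 0.0645]
ee_rot: [-89.8, 0.1, -134.7]
force: [-6.7, 0.9, 19.5]
grip_width: 0.0598
```

Call:
arm_command(
  steps=[
    [100,0.0015,0.0015,-0.0005,0],
    [100,0.0015,0.0015,-0.0005,0],
    [100,0.0015,0.0015,-0.0005,0],
  ],
)

```text
time_s: 13.62
ee_pos: [0.553, 0.0158, 0.0626]
ee_rot: [-89.8, 0.1, -134.7]
force: [-4.5, 1.4, 16.0]
grip_width: 0.06
```

```bash
cat > look.py <<'E'
from h import *
import sys
k=sys.argv[1]
c=arm.capture("wrist");a=c["frame"][150:400,150:410]
a=np.clip(a*1.8,0,255).astype(np.uint8)
s=arm.capture("scene");b=s["frame"][180:280,240:344]
cv2.imwrite(f"pics/L{k}.png",np.hstack([cv2.resize(a,(416,400)),cv2.resize(b,(384,400),interpolation=cv2.INTER_CUBIC)]))
t=arm.state();print(np.round(t["ee_pos"],4),np.round(t["force"],1),round(t["grip_width"],4))
E
python3 look.py 1
```

```text
[0.5531 0.0159 0.0625] [-4.5  1.7 17.4] 0.0594
```

View pics/L1.png

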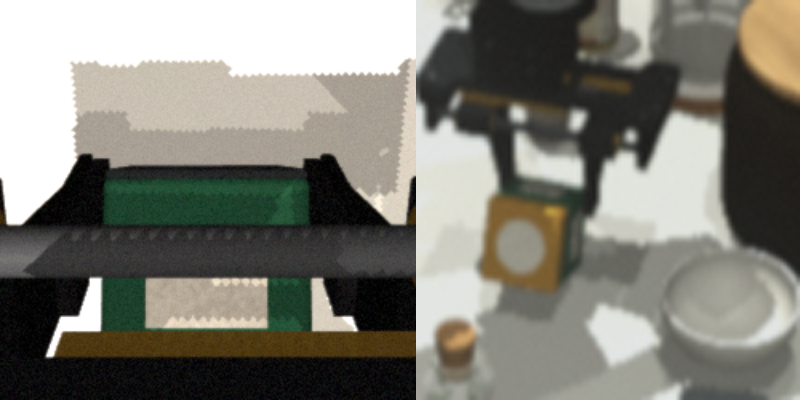

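Call:
arm_command(
  steps=[
    [100,0.0019,0.0019,-0.0007,0],
    [100,0.0019,0.0019,-0.0008,0],
    [100,0.0019,0.0019,-0.0008,0],
    [100,0.0019,0.0019,-0.0009,0],
    [100,0.0019,0.0019,-0.001,0],
  ],
)

```text
time_s: 14.35
ee_pos: [0.562, 0.0251, 0.0572]
ee_rot: [-89.9, 0.1, -134.7]
force: [-2.0, 0.3, 9.6]
grip_width: 0.0596
```

```bash
python3 look.py 2
```

```text
[0.5621 0.0253 0.0571] [-1.7  0.6  9.7] 0.0594
```

View pics/L2.png

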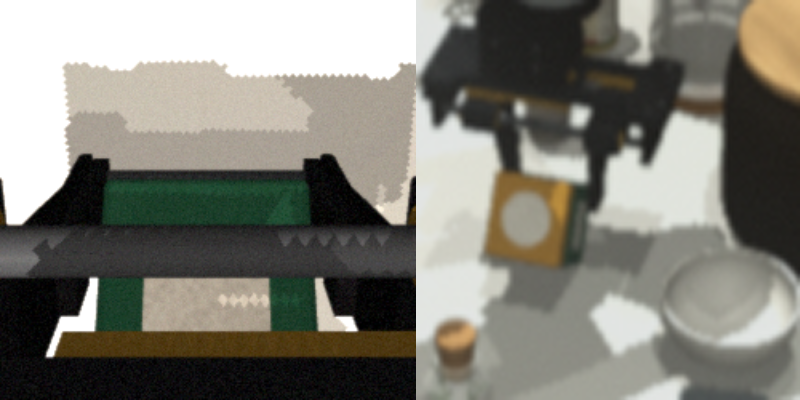

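```bash
cat > ft.py <<'E'
from fit import *
def lid(c,pts,x0,z0=0):
    # pts TL,TR,BL,BR in L-picture coords
    g=lambda p:np.array([240+(p[0]-416+.5)/3.692-.5,180+(p[1]+.5)/4-.5])
    o=[(g(p),l) for p,l in zip(pts,[(-.08,.06,1),(-.08,.06,-1),(-.08,0,1),(-.08,0,-1)])]
    return fit_tilt(c,o,45.3,x0,.08,.06)
E
python3 - <<'E'
from ft import *
c=arm.capture("scene")
x,r=lid(c,[(498,173),(575,185),(486,256),(564,268)],[.545,.008,30]);print(np.round(x,4),r.tolist())
t=arm.state()["ee_pos"];print((t[:2]-x[:2])@np.array([.703,.711]))
E
```

```text
[5.54100e-01 1.25000e-02 3.03482e+01] [[0.1, -0.5], [-0.2, 0.2], [0.4, -0.2], [-0.3, 0.6]]
0.014711852016672994
```

Call:
arm_command(
  steps=[
    [100,0.0021,0.0021,-0.0009,0],
    [100,0.0021,0.0021,-0.001,0],
    [100,0.002,0.002,-0.0011,0],
    [100,0.002,0.002,-0.0012,0],
    [100,0.0019,0.0019,-0.0013,0],
  ],
)

```text
time_s: 15.12
ee_pos: [0.5712, 0.0351, 0.05]
ee_rot: [-89.9, 0.0, -134.7]
force: [-0.7, -2.8, 5.2]
grip_width: 0.0597
```

```bash
python3 look.py 3
```

```text
[0.5713 0.0354 0.0498] [-0.4 -3.1  4.3] 0.0596
```

View pics/L3.png

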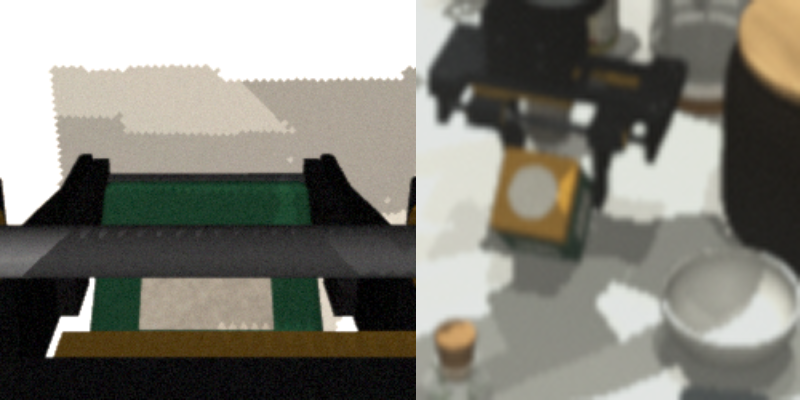

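```bash
python3 - <<'E'
from ft import *
c=arm.capture("scene")
x,r=lid(c,[(506,150),(588,158),(491,224),(579,240)],[.554,.012,45]);print(np.round(x,4),r.tolist())
t=arm.state()["ee_pos"];print((t[:2]-x[:2])@np.array([.703,.711]))
E
```

```text
[5.50400e-01 3.80000e-03 4.91425e+01] [[1.6, -1.3], [-0.2, 0.2], [0.9, 0.7], [-2.4, 0.4]]
0.037167320991873094
```

Call:
arm_command(
  steps=[
    [82,0.0014,0.0014,-0.0007,0],
    [81,0.0014,0.0014,-0.0007,0],
    [80,0.0014,0.0014,-0.0008,0],
  ],
)

```text
time_s: 15.65
ee_pos: [0.5746, 0.0401, 0.0468]
ee_rot: [-90.1, -0.0, -134.7]
force: [-0.1, -0.5, 1.3]
grip_width: 0.0601
```

Call:
arm_command(
  steps=[
    [80,0.0014,0.0014,-0.0008,0],
    [80,0.0014,0.0014,-0.0008,0],
  ],
)

```text
time_s: 15.9
ee_pos: [0.5774, 0.0428, 0.0453]
ee_rot: [-90.1, -0.0, -134.7]
force: [-1.2, -0.7, 0.4]
grip_width: 0.0597
```

```bash
python3 look.py 4
```

```text
[0.5775 0.0428 0.0454] [-1.2 -0.2  0.3] 0.0602
```

View pics/L4.png

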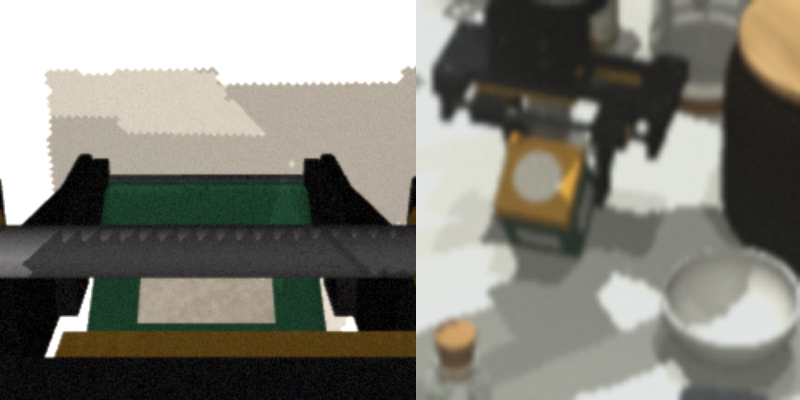

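Call:
arm_command(
  steps=[
    [80,0.0012,0.0012,-0.0008,0],
    [80,0.0012,0.0012,-0.0008,0],
  ],
)

```text
time_s: 16.25
ee_pos: [0.5801, 0.0448, 0.0442]
ee_rot: [-90.0, -0.0, -134.7]
force: [-0.9, -0.9, -0.1]
grip_width: 0.0601
```

Call:
arm_command(
  steps=[
    [80,0.0012,0.0012,-0.0008,0],
    [80,0.0012,0.0012,-0.0008,0],
  ],
)

```text
time_s: 16.5
ee_pos: [0.5827, 0.0472, 0.0426]
ee_rot: [-90.0, 0.0, -134.7]
force: [-1.7, -0.5, 0.4]
grip_width: 0.06
```

```bash
python3 look.py 5
```

```text
[0.5828 0.0473 0.0426] [-0.1 -0.2  0.1] 0.0601
```

View pics/L5.png

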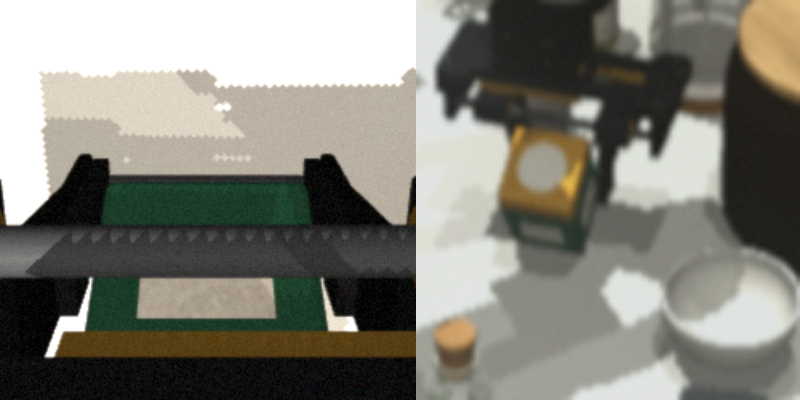

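```bash
python3 - <<'E'
from ft import *
c=arm.capture("scene");a=c["frame"][200:250,255:305];cv2.imwrite("pics/z5.png",cv2.resize(a,None,fx=12,fy=12,interpolation=cv2.INTER_CUBIC))
E
```

```text
(no output)
```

View pics/z5.png

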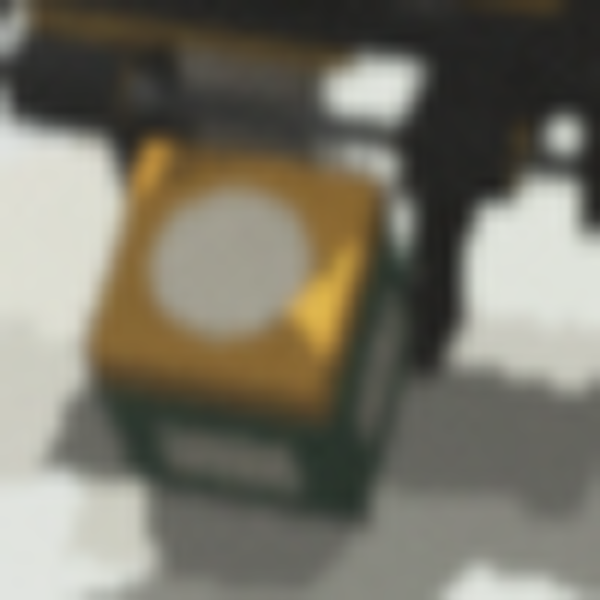

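```bash
python3 - <<'E'
from ft import *
c=arm.capture("scene");g=lambda x,y:np.array([255+(x+.5)/12-.5,200+(y+.5)/12-.5])
o=[(g(142,145),(-.08,.06,1)),(g(385,185),(-.08,.06,-1)),(g(230,262),(-.08,.03,0)),(g(100,365),(-.06,0,1)),(g(325,412),(-.06,0,-1)),(g(150,480),(0,0,1)),(g(357,520),(0,0,-1))]
x,r=fit_tilt(c,o,45.3,[.554,.012,60],.08,.06);print(np.round(x,4),r.tolist())
t=arm.state()["ee_pos"];print((t[:2]-x[:2])@np.array([.703,.711]))
E
```

```text
[5.52800e-01 1.62000e-02 5.95084e+01] [[0.0, -1.7], [-0.1, -1.6], [0.1, -0.3], [-0.6, 1.7], [0.7, 1.4], [-1.1, -0.0], [1.1, 0.2]]
0.04312449076545412
```

Call:
arm_command(
  steps=[
    [80,0.001,0.001,-0.0012,0],
    [80,0.001,0.001,-0.0012,0],
    [80,0.001,0.001,-0.0012,0],
  ],
)

```text
time_s: 17.08
ee_pos: [0.5855, 0.0502, 0.0389]
ee_rot: [-90.0, -0.0, -134.7]
force: [-1.0, -0.9, 0.9]
grip_width: 0.0598
```

Call:
arm_command(
  steps=[
    [80,0.0009,0.0009,-0.0012,0],
    [80,0.0009,0.0009,-0.0012,0],
    [80,0,0,0,0],
  ],
)

```text
time_s: 17.45
ee_pos: [0.5874, 0.0521, 0.0365]
ee_rot: [-90.0, 0.0, -134.7]
force: [-0.5, -0.4, 0.0]
grip_width: 0.0601
```

```bash
python3 look.py 6
```

```text
[0.5874 0.0521 0.0366] [-1.1 -0.1  0.6] 0.0599
```

View pics/L6.png

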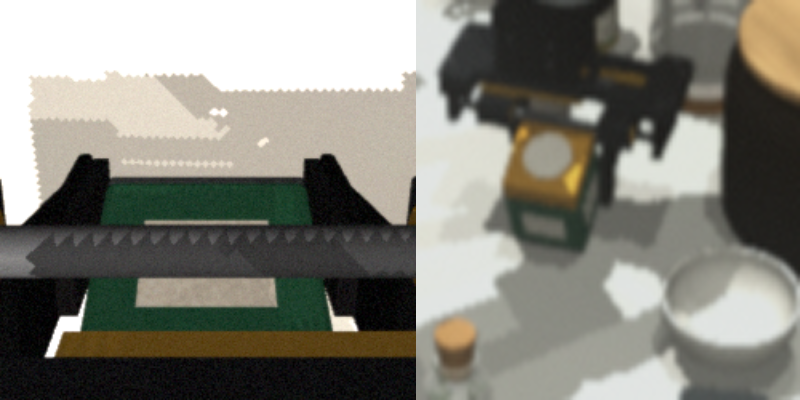

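Call:
arm_command(
  steps=[
    [80,0.0007,0.0007,-0.0012,0],
    [80,0.0007,0.0007,-0.0012,0],
    [80,0,0,0,0],
  ],
)

```text
time_s: 17.92
ee_pos: [0.5887, 0.0534, 0.0342]
ee_rot: [-90.0, -0.0, -134.7]
force: [-1.0, 0.7, 0.8]
grip_width: 0.06
```

Call:
arm_command(
  steps=[
    [80,0.0006,0.0006,-0.0012,0],
    [80,0.0006,0.0006,-0.0012,0],
    [80,0,0,0,0],
  ],
)

```text
time_s: 18.3
ee_pos: [0.59, 0.0546, 0.0318]
ee_rot: [-90.0, 0.0, -134.7]
force: [0.0, -0.5, -0.1]
grip_width: 0.06
```

```bash
python3 look.py 7
```

```text
[0.59   0.0547 0.0318] [-0.2 -0.4 -0.5] 0.0599
```

View pics/L7.png

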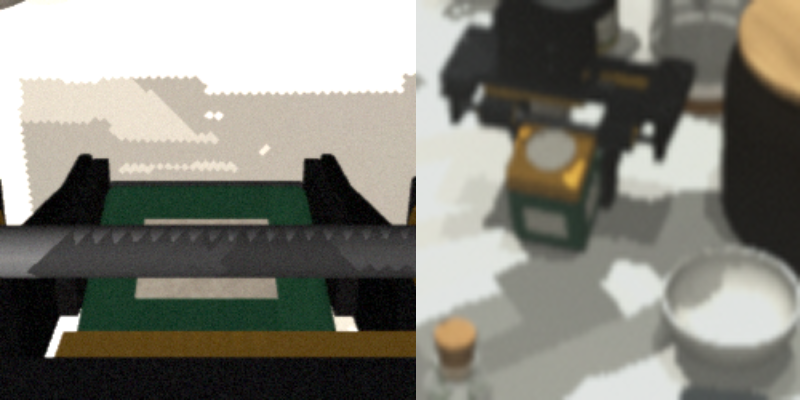

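Call:
arm_command(
  steps=[
    [80,0.0005,0.0005,-0.0012,0],
    [80,0.0005,0.0005,-0.0012,0],
    [80,0,0,0,0],
  ],
)

```text
time_s: 18.77
ee_pos: [0.5911, 0.0557, 0.0294]
ee_rot: [-90.0, 0.0, -134.7]
force: [-0.4, -0.1, 0.7]
grip_width: 0.0598
```

Call:
arm_command(
  steps=[
    [80,0.0005,0.0005,-0.0012,0],
    [80,0.0005,0.0005,-0.0012,0],
    [80,0,0,0,0],
  ],
)

```text
time_s: 19.15
ee_pos: [0.5921, 0.0567, 0.027]
ee_rot: [-90.0, 0.0, -134.7]
force: [0.1, 0.6, 1.6]
grip_width: 0.0597
```

```bash
python3 look.py 8
```

```text
[0.5921 0.0567 0.027 ] [0.2 0.4 0.5] 0.06
```

View pics/L8.png

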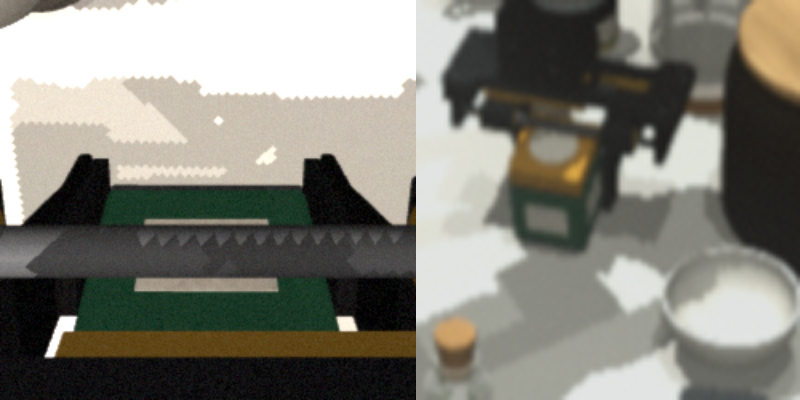

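Call:
arm_command(
  steps=[
    [80,0.0004,0.0004,-0.0012,0],
    [80,0.0003,0.0003,-0.0012,0],
    [80,0.0003,0.0003,-0.0012,0],
    [80,0,0,0,0],
  ],
)

```text
time_s: 19.75
ee_pos: [0.5932, 0.0578, 0.0235]
ee_rot: [-90.0, 0.0, -134.7]
force: [1.4, 1.6, 1.1]
grip_width: 0.06
```

```bash
python3 look.py 9; python3 - <<'E'
from h import *
c=arm.capture("scene");a=c["frame"][200:250,255:305];cv2.imwrite("pics/z9.png",cv2.resize(a,None,fx=12,fy=12,interpolation=cv2.INTER_CUBIC))
E
```

```text
[0.5932 0.0577 0.0235] [0.9 1.9 1.4] 0.06
```

View pics/L9.png

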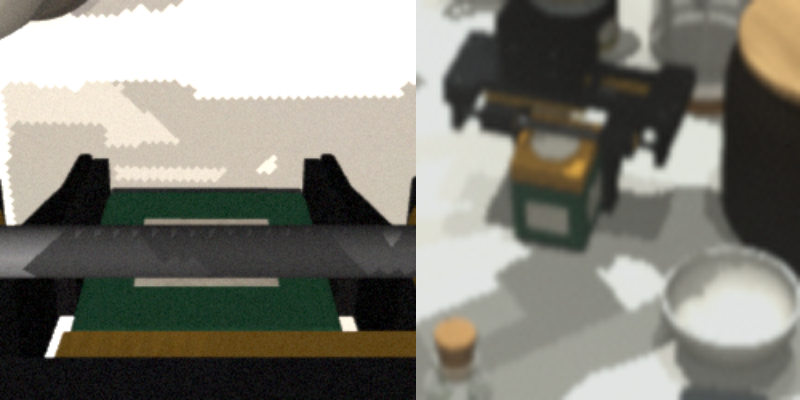

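View pics/z9.png

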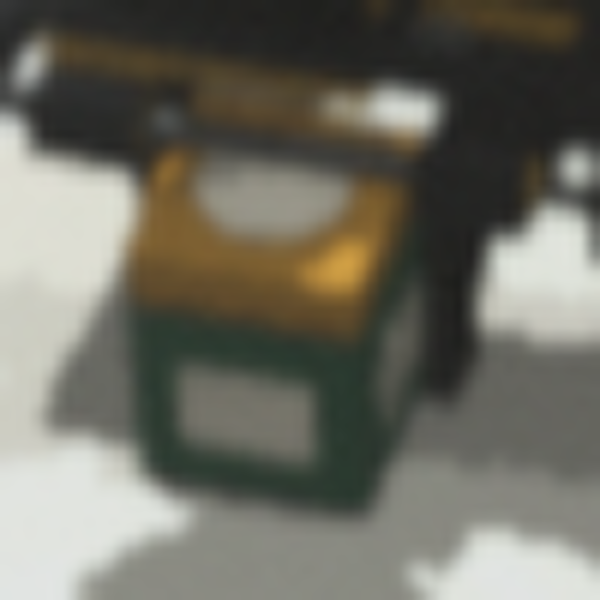

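```bash
python3 - <<'E'
from ft import *
c=arm.capture("scene");g=lambda x,y:np.array([255+(x+.5)/12-.5,200+(y+.5)/12-.5])
o=[(g(140,308),(-.06,0,1)),(g(360,338),(-.06,0,-1)),(g(152,475),(0,0,1)),(g(368,515),(0,0,-1)),(g(272,200),(-.08,.03,0))]
x,r=fit_tilt(c,o,45.3,[.554,.012,80],.08,.06);print(np.round(x,4),r.tolist())
t=arm.state()["ee_pos"];print((t[:2]-x[:2])@np.array([.703,.711]))
E
```

```text
[5.55500e-01 1.70000e-02 7.96178e+01] [[-1.1, -0.0], [0.5, 1.0], [-0.6, -0.0], [0.9, 0.2], [0.4, -1.4]]
0.055286961972699035
```

Call:
arm_command(
  steps=[
    [80,0.0002,0.0002,-0.0012,0],
    [80,0.0002,0.0002,-0.0012,0],
    [80,0.0002,0.0002,-0.0008,0],
    [80,0,0,0,0],
  ],
)

```text
time_s: 20.45
ee_pos: [0.5942, 0.0582, 0.0225]
ee_rot: [-90.0, 0.0, -134.7]
force: [-3.1, 2.3, 16.3]
grip_width: 0.0594
```

```bash
python3 look.py 10; python3 - <<'E'
from h import *
c=arm.capture("scene");a=c["frame"][200:250,255:305];cv2.imwrite("pics/z10.png",cv2.resize(a,None,fx=12,fy=12,interpolation=cv2.INTER_CUBIC))
E
```

```text
[0.5942 0.0582 0.0225] [-3.7  1.5 16.9] 0.06
```

View pics/z10.png

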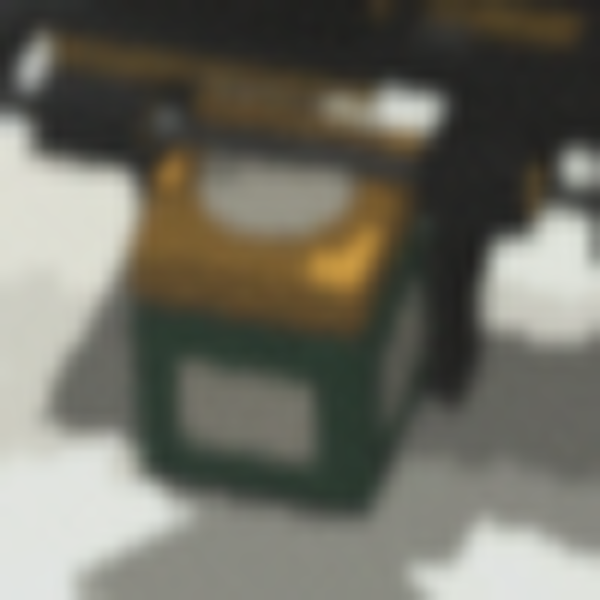

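Call:
arm_command(
  steps=[
    [80,0,0,0.002,0],
    [80,0,0,0.0005,0],
    [79,0,0,0,0],
    [79,0,0,0,0],
  ],
)

```text
time_s: 21.1
ee_pos: [0.5929, 0.0581, 0.0221]
ee_rot: [-90.0, -0.1, -134.7]
force: [0.1, -0.6, 0.6]
grip_width: 0.0603
```

```bash
python3 look.py 11; python3 - <<'E'
from h import *
c=arm.capture("scene");a=c["frame"][200:250,255:305];cv2.imwrite("pics/z11.png",cv2.resize(a,None,fx=12,fy=12,interpolation=cv2.INTER_CUBIC))
E
```

```text
[0.593  0.0581 0.0222] [ 0.   0.1 -0.2] 0.0604
```

View pics/z11.png

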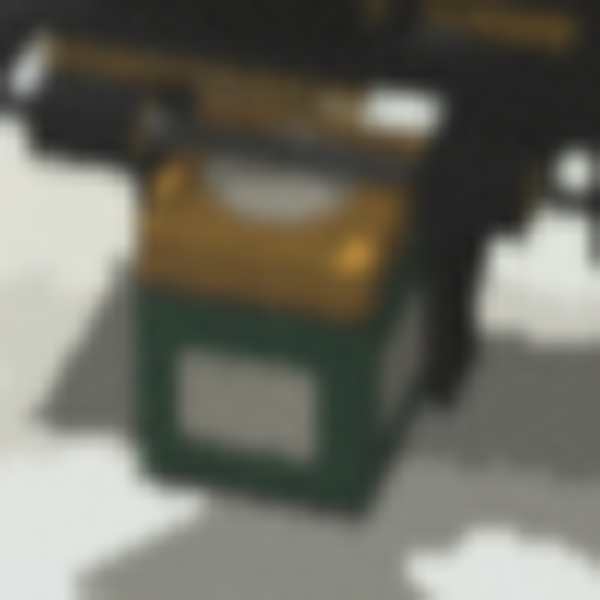

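Call:
arm_command(
  steps=[
    [70,0,0,0,0],
    [50,0,0,0,0],
    [30,0,0,0.02,0],
    [20,0,0,0.05,0],
    [0,0,0,0.06,0],
  ],
)

```text
time_s: 21.88
ee_pos: [0.5928, 0.0582, 0.1544]
ee_rot: [-90.1, -0.1, -134.7]
force: [1.1, -0.4, 0.3]
grip_width: 0.0827
```

Call:
arm_command(
  steps=[
    [0,-0.01,-0.05,0.03,0],
    [0,-0.01,-0.05,0,0],
    [0,-0.01,-0.05,0,0],
  ],
)

```text
time_s: 22.25
ee_pos: [0.5639, -0.0932, 0.1856]
ee_rot: [-89.8, 0.1, -134.6]
force: [0.5, -0.1, -0.8]
grip_width: 0.0872
```

```bash
python3 - <<'E'
from h import *
print(arm.state()["ee_pos"])
c=arm.capture("scene");a=c["frame"][185:245,245:305];c=arm.capture("top");b=c["frame"][190:250,270:330]
cv2.imwrite("pics/g12.png",cv2.resize(np.hstack([a,b]),None,fx=6,fy=6,interpolation=cv2.INTER_CUBIC))
E
```

```text
[ 0.56388521 -0.09321107  0.18556177]
```

View pics/g12.png

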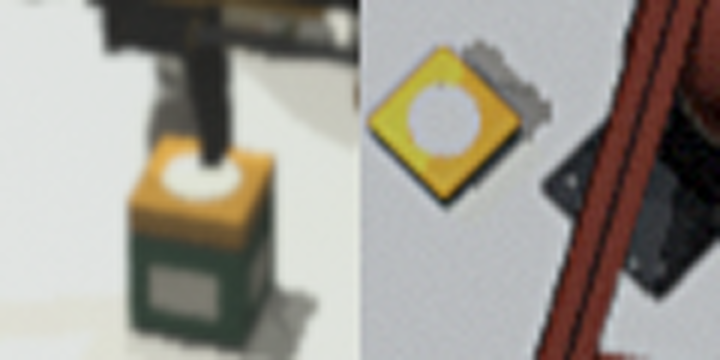

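Call:
arm_command(
  steps=[
    [0,-0.0102,-0.0484,-0.009,0.033],
    [0,-0.0102,-0.0484,-0.009,0.033],
    [0,-0.0102,-0.0484,-0.009,0.033],
    [0,-0.0102,-0.0484,-0.009,0.034],
    [20,0,0,0,0],
  ],
)

```text
time_s: 22.98
ee_pos: [0.5219, -0.288, 0.1472]
ee_rot: [-90.0, -0.0, -127.3]
force: [0.8, 0.4, 0.1]
grip_width: 0.0831
```

```bash
python3 - <<'E'
from ov import *
s=arm.state();print(s["ee_pos"],s["ee_rot"])
c=arm.capture("wrist")
x,y=.5303,-.2771
overlay(c,[(rect(x,y,-127,.03,.03,z),(0,0,255)) for z in(0,.08)]+[(rect(*s["ee_pos"][:2],s["ee_rot"][2],.01,.0435,.08),(255,0,255))],"pics/w20.png")
E
```

```text
[ 0.52193006 -0.28798454  0.14722179] [-8.99780658e+01 -2.72809559e-02 -1.27287371e+02]
```

View pics/w20.png

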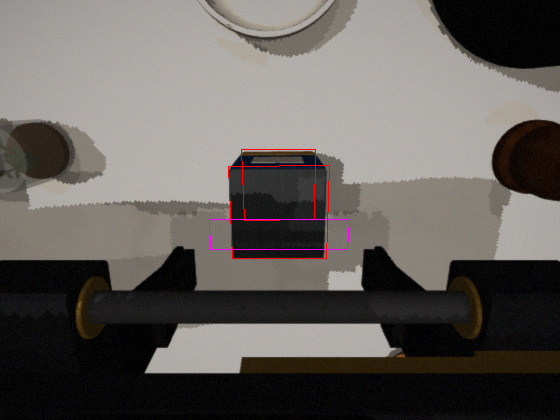

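Call:
arm_command(
  steps=[
    [20,0.0036,0.0048,-0.03,0],
    [50,0,0,-0.033,0],
    [70,0,0,0,0],
    [100,0,0,0,0],
    [100,0,0,0,0],
  ],
)

```text
time_s: 23.65
ee_pos: [0.5273, -0.2807, 0.0855]
ee_rot: [-89.9, 0.0, -127.0]
force: [-1.1, -0.5, -2.5]
grip_width: 0.0598
```

Call:
arm_command(
  steps=[
    [100,0,0,-0.003,0],
    [100,0,0,-0.003,0],
    [100,0,0,0,0],
  ],
)

```text
time_s: 24.02
ee_pos: [0.5273, -0.2808, 0.0844]
ee_rot: [-89.9, 0.0, -127.0]
force: [-14.1, 10.1, 34.8]
grip_width: 0.0593
```

Call:
arm_command(
  steps=[
    [100,-0.0012,-0.0016,0,0],
    [100,-0.0012,-0.0016,0,0],
    [100,-0.0012,-0.0016,0,0],
    [100,-0.0012,-0.0016,0,0],
  ],
)

```text
time_s: 24.52
ee_pos: [0.5263, -0.2861, 0.0848]
ee_rot: [-89.6, 0.3, -127.1]
force: [1.6, 13.6, 28.0]
grip_width: 0.0598
```

Call:
arm_command(
  steps=[
    [100,-0.0012,-0.0016,0,0],
    [100,-0.0012,-0.0016,0,0],
    [100,-0.0012,-0.0016,0,0],
    [100,-0.0012,-0.0016,0,0],
  ],
)

```text
time_s: 25.02
ee_pos: [0.5214, -0.2931, 0.0853]
ee_rot: [-89.5, 0.3, -127.1]
force: [-1.8, 13.3, 29.6]
grip_width: 0.0595
```

```bash
cat > look2.py <<'E'
from h import *
import sys
k=sys.argv[1]
s=arm.capture("scene");u0,v0=(int(sys.argv[2]),int(sys.argv[3])) if len(sys.argv)>2 else (280,250)
b=s["frame"][v0:v0+80,u0:u0+90]
cv2.imwrite(f"pics/M{k}.png",cv2.resize(np.clip(b*1.3,0,255).astype(np.uint8),None,fx=7,fy=7,interpolation=cv2.INTER_CUBIC))
t=arm.state();print(np.round(t["ee_pos"],4),np.round(t["force"],1),round(t["grip_width"],4))
E
python3 look2.py 1
```

```text
[ 0.5212 -0.2933  0.0853] [-2.  13.2 30.2] 0.0598
```

View pics/M1.png

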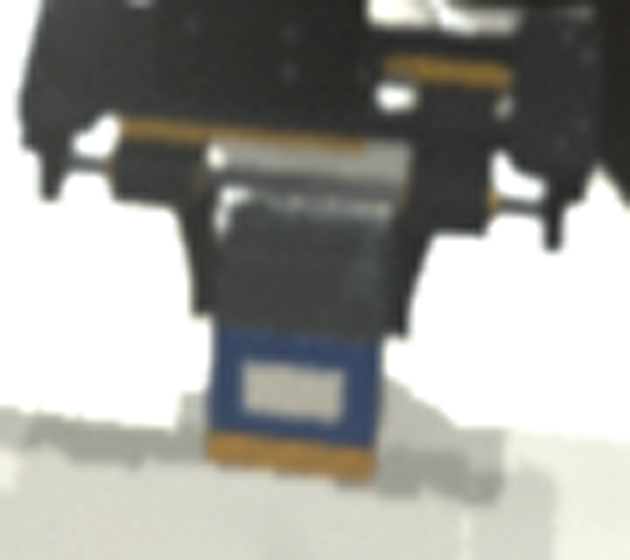

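```bash
cat > ft2.py <<'E'
from fit import *
def g(x,y,u0=280,v0=250): return np.array([u0+(x+.5)/7-.5,v0+(y+.5)/7-.5])
def run(o,x0,L,H):
    c=arm.capture("scene");x,r=fit_tilt(c,o,-127,x0,L,H);t=arm.state()["ee_pos"]
    q=t[:2]-x[:2];print(np.round(x,4),r.tolist(),"tcp rel",np.round(q@np.array([-.602,-.799]),4),round(t[2],4))
E
python3 - <<'E'
from ft2 import *
run([(g(207,460),(0,0,-1)),(g(375,477),(0,0,1)),(g(208,430),(0,.02,-1)),(g(375,447),(0,.02,1)),(g(213,325),(0,.08,-1)),(g(383,338),(0,.08,1))],[.512,-.301,10],.06,.08)
E
```

```text
[ 0.5134 -0.3046  8.6273] [[-0.0, 0.1], [0.1, 0.4], [-0.1, -0.4], [0.4, -0.1], [-0.6, -0.4], [0.2, 0.5]] tcp rel -0.0138 0.0852
```

Call:
arm_command(
  steps=[
    [100,-0.002,-0.0026,0,0],
    [100,-0.002,-0.0026,0,0],
    [100,-0.002,-0.0026,0,0],
    [100,-0.002,-0.0026,0,0],
    [100,-0.002,-0.0026,0,0],
  ],
)

```text
time_s: 25.75
ee_pos: [0.5101, -0.3077, 0.0839]
ee_rot: [-89.6, 0.1, -127.1]
force: [-1.8, 5.4, 20.0]
grip_width: 0.0598
```

Call:
arm_command(
  steps=[
    [100,-0.0018,-0.0024,-0.0003,0],
    [100,-0.0018,-0.0024,-0.0004,0],
    [100,-0.0018,-0.0024,-0.0004,0],
    [100,-0.0018,-0.0024,-0.0005,0],
    [100,-0.0018,-0.0024,-0.0005,0],
  ],
)

```text
time_s: 26.38
ee_pos: [0.5002, -0.3201, 0.0802]
ee_rot: [-89.6, 0.0, -127.1]
force: [-1.0, 2.7, 10.9]
grip_width: 0.06
```

```bash
python3 look2.py 2 280 260
```

```text
[ 0.5    -0.3204  0.0801] [-1.1  1.8 12.8] 0.0599
```

View pics/M2.png

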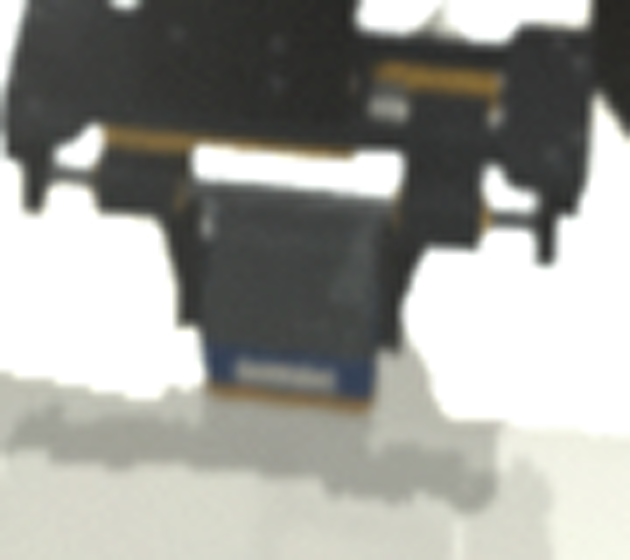

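```bash
python3 - <<'E'
from ft2 import *
h=lambda x,y:g(x,y,280,260)
run([(h(208,393),(0,0,-1)),(h(370,408),(0,0,1)),(h(205,345),(0,.08,-1)),(h(376,360),(0,.08,1)),(h(195,182),(-.06,.08,-1)),(h(388,200),(-.06,.08,1))],[.512,-.301,30],.06,.08)
E
```

```text
[ 0.5121 -0.3046 33.9883] [[-0.6, -0.2], [0.3, 0.4], [-1.7, 0.5], [-0.6, 1.2], [2.5, -1.1], [0.1, -1.0]] tcp rel 0.0199 0.0801
```

Call:
arm_command(
  steps=[
    [100,-0.0019,-0.0026,-0.0009,0],
    [100,-0.0019,-0.0026,-0.001,0],
    [100,-0.0019,-0.0026,-0.0011,0],
    [100,-0.0019,-0.0026,-0.0012,0],
    [100,-0.0019,-0.0026,-0.0013,0],
  ],
)

```text
time_s: 27.1
ee_pos: [0.4903, -0.3329, 0.0735]
ee_rot: [-89.7, 0.0, -127.1]
force: [0.4, 1.1, 5.9]
grip_width: 0.0596
```

Call:
arm_command(
  steps=[
    [90,-0.0016,-0.0021,-0.0013,0],
    [85,-0.0015,-0.002,-0.0014,0],
    [82,-0.0015,-0.002,-0.0015,0],
    [81,-0.0015,-0.002,-0.0016,0],
    [81,-0.0014,-0.0019,-0.0016,0],
  ],
)

```text
time_s: 27.72
ee_pos: [0.482, -0.3431, 0.0645]
ee_rot: [-89.7, -0.0, -127.1]
force: [1.4, -2.7, 4.8]
grip_width: 0.0599
```

Call:
arm_command(
  steps=[
    [81,-0.0014,-0.0018,-0.0018,0],
    [81,-0.0013,-0.0018,-0.0018,0],
    [81,-0.0013,-0.0017,-0.0019,0],
    [81,-0.0013,-0.0017,-0.0019,0],
    [81,-0.0012,-0.0017,-0.002,0],
  ],
)

```text
time_s: 28.35
ee_pos: [0.4745, -0.3506, 0.0536]
ee_rot: [-89.9, 0.0, -127.1]
force: [2.3, -2.3, 4.6]
grip_width: 0.0599
```

```bash
python3 look2.py 3 270 270
```

```text
[ 0.4742 -0.3506  0.0532] [ 1.8 -2.5  4.9] 0.06
```

View pics/M3.png

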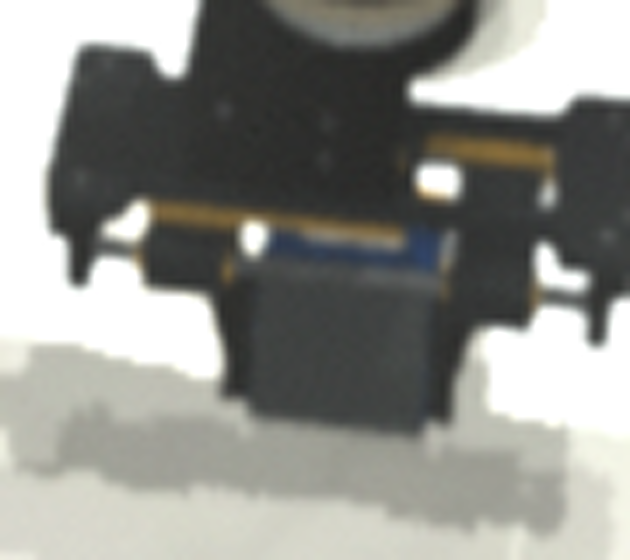

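Call:
arm_command(
  steps=[
    [81,-0.0011,-0.0015,-0.0022,0],
    [81,-0.0011,-0.0014,-0.0022,0],
    [81,-0.001,-0.0014,-0.0022,0],
    [81,-0.001,-0.0014,-0.0023,0],
    [81,-0.001,-0.0013,-0.0023,0],
  ],
)

```text
time_s: 29.02
ee_pos: [0.469, -0.3573, 0.0422]
ee_rot: [-90.0, -0.0, -127.1]
force: [2.7, -2.8, 5.0]
grip_width: 0.0601
```

Call:
arm_command(
  steps=[
    [81,-0.0008,-0.0011,-0.0024,0],
    [81,-0.0008,-0.001,-0.0024,0],
    [81,-0.0007,-0.0009,-0.0024,0],
    [81,0,0,0,0],
  ],
)

```text
time_s: 29.52
ee_pos: [0.4663, -0.3604, 0.0348]
ee_rot: [-90.0, -0.0, -127.1]
force: [0.7, -3.7, 4.9]
grip_width: 0.06
```

```bash
python3 look2.py 4 270 270
```

```text
[ 0.4663 -0.3602  0.0348] [ 0.8 -3.3  4.7] 0.0598
```

View pics/M4.png

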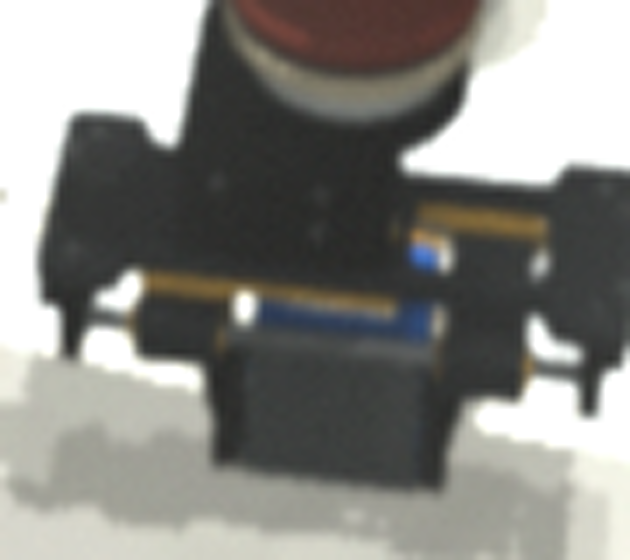

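```bash
python3 - <<'E'
from ft2 import *
h=lambda x,y:g(x,y,270,270)
run([(h(243,465),(0,.08,-1)),(h(425,487),(0,.08,1)),(h(230,337),(-.06,.08,-1)),(h(437,352),(-.06,.08,1))],[.512,-.301,75],.06,.08)
E
```

```text
[ 0.5145 -0.2971 86.6777] [[-0.2, 0.1], [-0.9, -0.0], [2.4, -0.4], [-1.3, 0.4]] tcp rel 0.0794 0.0348
```

Call:
arm_command(
  steps=[
    [81,-0.0004,-0.0006,-0.0024,0],
    [81,-0.0003,-0.0004,-0.0024,0],
    [81,-0.0002,-0.0003,-0.0015,0],
    [81,0,0,0,0],
  ],
)

```text
time_s: 30.12
ee_pos: [0.4652, -0.3614, 0.0284]
ee_rot: [-90.1, -0.0, -127.1]
force: [-0.8, -4.6, 4.3]
grip_width: 0.06
```

```bash
python3 look2.py 5 270 275
```

```text
[ 0.4652 -0.3613  0.0284] [-1.4 -3.3  5. ] 0.0599
```

View pics/M5.png

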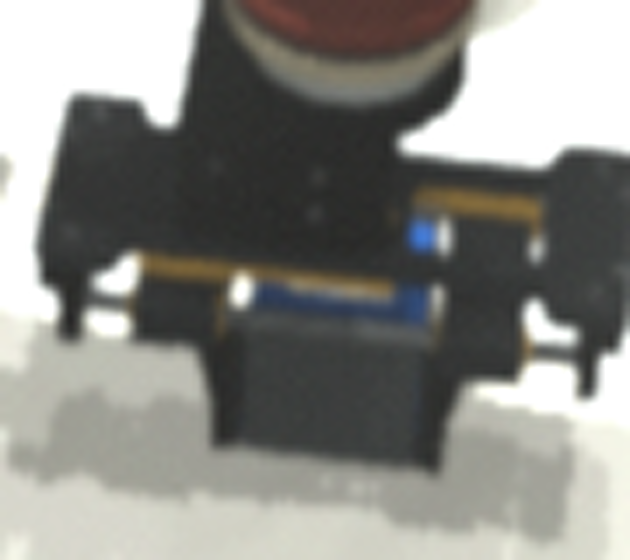

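Call:
arm_command(
  steps=[
    [81,-0.0002,-0.0002,-0.002,0],
    [81,0,0,-0.0015,0],
    [81,0,0,0,0],
  ],
)

```text
time_s: 30.55
ee_pos: [0.465, -0.3615, 0.0254]
ee_rot: [-90.1, -0.0, -127.0]
force: [-3.2, -2.5, 8.6]
grip_width: 0.0599
```

```bash
python3 look2.py 6 270 275; python3 - <<'E'
from h import *
c=arm.capture("top");cv2.imwrite("pics/t6.png",cv2.resize(c["frame"][205:285,370:460],None,fx=7,fy=7,interpolation=cv2.INTER_CUBIC))
E
```

```text
[ 0.465  -0.3615  0.0253] [-2.7 -2.   8.9] 0.0601
```

View pics/M6.png

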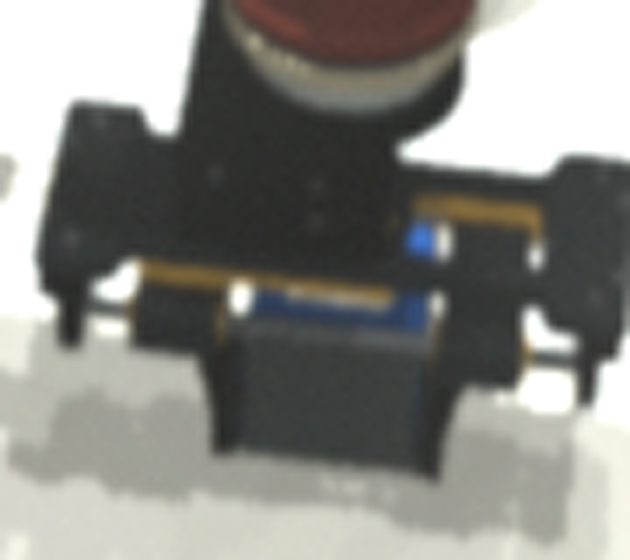

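View pics/t6.png

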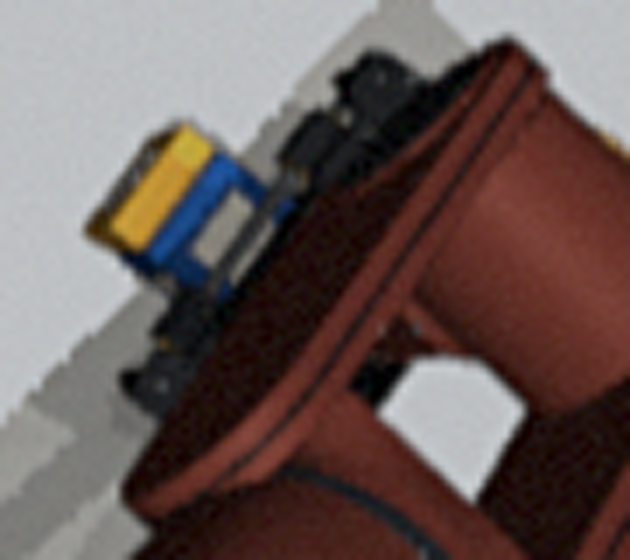

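Call:
arm_command(
  steps=[
    [81,0,0,-0.0015,0],
    [81,0,0,0,0],
  ],
)

```text
time_s: 30.9
ee_pos: [0.465, -0.3615, 0.0252]
ee_rot: [-90.1, -0.0, -127.0]
force: [-7.4, 1.4, 19.4]
grip_width: 0.0599
```

Call:
arm_command(
  steps=[
    [81,0,0,0.0025,0],
    [80,0,0,0,0],
    [78,0,0,0,0],
    [60,0,0,0,0],
    [40,0,0,0.03,0],
  ],
)

```text
time_s: 31.52
ee_pos: [0.4636, -0.3594, 0.0531]
ee_rot: [-90.4, 0.1, -127.1]
force: [0.6, 0.8, -0.0]
grip_width: 0.0696
```

Call:
arm_command(
  steps=[
    [40,0.006,0.008,0.05,0],
    [40,0,0,0.02,0],
    [40,0,0,0,0],
  ],
)

```text
time_s: 31.9
ee_pos: [0.4725, -0.3544, 0.1275]
ee_rot: [-89.8, -0.0, -127.1]
force: [-0.5, 0.4, 0.1]
grip_width: 0.0732
```

```bash
python3 look2.py 7 265 280;  python3 - <<'E'
from h import *
c=arm.capture("wrist");cv2.imwrite("pics/w21.png",c["frame"])
E
```

```text
[ 0.4715 -0.3536  0.1256] [-0.9  0.7 -0. ] 0.0734
```

View pics/M7.png

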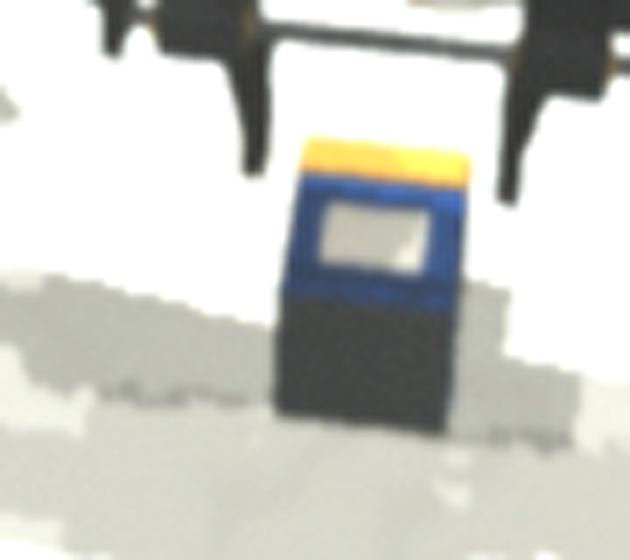

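View pics/w21.png

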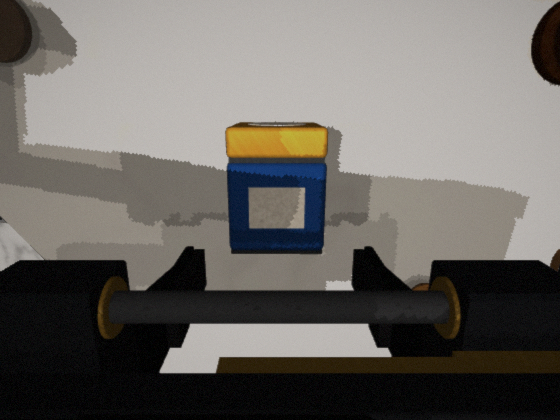

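```bash
python3 - <<'E'
from ft2 import *
h=lambda x,y:g(x,y,265,280)
run([(h(275,412),(0,0,-1)),(h(447,432),(0,0,1)),(h(280,293),(0,.06,-1)),(h(455,308),(0,.06,1)),(h(303,140),(-.08,.06,-1)),(h(470,155),(-.08,.06,1))],[.47,-.36,0],.08,.06)
c=arm.capture("wrist")
x,r=fit_tilt(c,[(np.array([229,252]),(0,.06,-1)),(np.array([325,252]),(0,.06,1)),(np.array([226,128]),(-.08,.06,-1)),(np.array([329,128]),(-.08,.06,1))],-127,[.47,-.36,0],.08,.06);print(np.round(x,4),r.tolist())
E
```

```text
[ 0.4613 -0.3658 -4.6328] [[-0.6, 1.2], [0.1, 1.4], [-0.6, -0.9], [0.3, -0.1], [0.1, -1.2], [0.8, -0.6]] tcp rel -0.0159 0.1239
[  0.4547  -0.372  -11.8146] [[1.0, 2.3], [-0.2, 2.2], [2.3, -1.9], [-3.2, -2.2]]
```

Call:
arm_command(
  steps=[
    [40,0,0,-0.03,0],
    [50,0,0,-0.0255,0],
    [70,0,0,0,0],
    [100,0,0,0,0],
    [100,0,0,0,0],
  ],
)

```text
time_s: 32.72
ee_pos: [0.4719, -0.354, 0.0713]
ee_rot: [-89.9, -0.0, -127.1]
force: [-0.6, -0.5, -3.1]
grip_width: 0.0594
```

Call:
arm_command(
  steps=[
    [100,0,0,-0.003,0],
    [100,0,0,-0.003,0],
    [100,0,0,0,0],
  ],
)

```text
time_s: 33.1
ee_pos: [0.4724, -0.3545, 0.0698]
ee_rot: [-89.9, -0.0, -127.0]
force: [-9.3, 8.0, 27.0]
grip_width: 0.0597
```

Press is about 27 N; now drag along d.

Call:
arm_command(
  steps=[
    [100,0,0,-0.001,0],
    [100,-0.0012,-0.0016,0,0],
    [100,-0.0012,-0.0016,0,0],
    [100,-0.0012,-0.0016,0,0],
  ],
)

```text
time_s: 33.6
ee_pos: [0.4712, -0.358, 0.0697]
ee_rot: [-89.7, 0.2, -127.1]
force: [-3.6, 15.3, 29.1]
grip_width: 0.0597
```

Call:
arm_command(
  steps=[
    [100,-0.0012,-0.0016,0,0],
    [100,-0.0012,-0.0016,0,0],
    [100,-0.0012,-0.0016,0,0],
    [100,-0.0012,-0.0016,0,0],
  ],
)

```text
time_s: 34.1
ee_pos: [0.4661, -0.3652, 0.069]
ee_rot: [-89.7, 0.1, -127.0]
force: [-2.4, 9.5, 22.2]
grip_width: 0.0594
```

```bash
python3 look2.py 8 265 285
```

```text
[ 0.4659 -0.3655  0.069 ] [-3.2  9.5 24.4] 0.0601
```

View pics/M8.png

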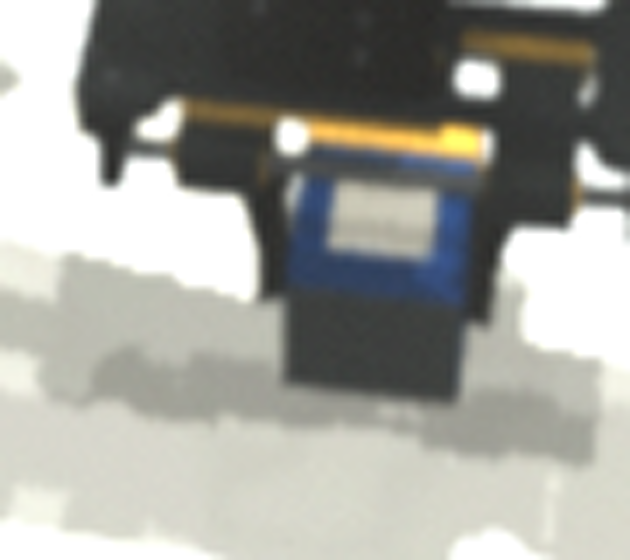

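```bash
python3 - <<'E'
from ft2 import *
h=lambda x,y:g(x,y,265,285)
run([(h(283,380),(0,0,-1)),(h(457,400),(0,0,1)),(h(287,290),(0,.06,-1)),(h(467,306),(0,.06,1)),(h(335,182),(-.058,.06,-.6)),(h(437,192),(-.058,.06,.6))][:4],[.46,-.366,10],.08,.06)
E
```

```text
[ 0.4666 -0.3657 12.17  ] [[0.2, -0.0], [0.5, 0.1], [-0.5, -0.4], [-0.1, 0.3]] tcp rel 0.0002 0.069
```

Call:
arm_command(
  steps=[
    [100,-0.0019,-0.0025,0,0],
    [100,-0.0019,-0.0025,-0.0002,0],
    [100,-0.0019,-0.0025,-0.0003,0],
    [100,-0.0019,-0.0025,-0.0004,0],
    [100,-0.0019,-0.0025,-0.0005,0],
  ],
)

```text
time_s: 34.83
ee_pos: [0.4559, -0.3784, 0.0657]
ee_rot: [-89.7, 0.0, -127.1]
force: [0.8, 3.2, 9.6]
grip_width: 0.0599
```

Call:
arm_command(
  steps=[
    [100,-0.0014,-0.0018,-0.0006,0],
    [100,-0.0014,-0.0018,-0.0007,0],
    [100,-0.0014,-0.0018,-0.0008,0],
    [100,-0.0014,-0.0018,-0.0008,0],
    [100,-0.0014,-0.0018,-0.0009,0],
  ],
)

```text
time_s: 35.45
ee_pos: [0.4488, -0.3875, 0.0612]
ee_rot: [-89.7, 0.0, -127.1]
force: [1.9, 1.7, 5.7]
grip_width: 0.0599
```

```bash
python3 look2.py 9 260 285
```

```text
[ 0.4486 -0.3877  0.0611] [0.8 1.6 7. ] 0.0599
```

View pics/M9.png

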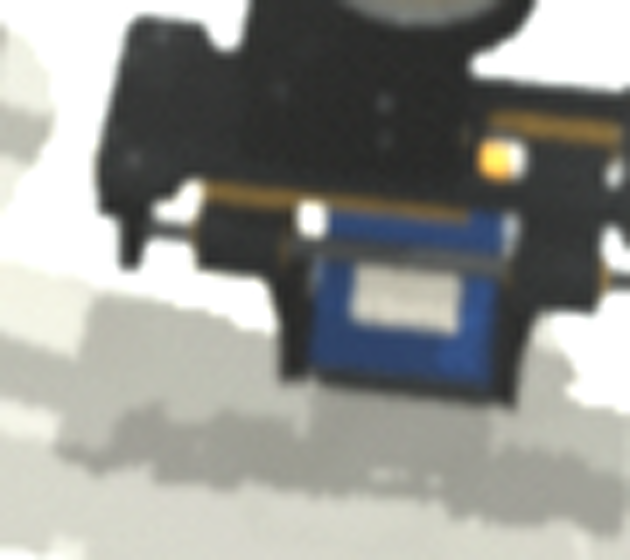

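Call:
arm_command(
  steps=[
    [100,-0.0013,-0.0017,-0.001,0],
    [100,-0.0013,-0.0017,-0.001,0],
    [100,-0.0013,-0.0017,-0.0011,0],
    [100,-0.0013,-0.0017,-0.0012,0],
    [100,-0.0013,-0.0017,-0.0013,0],
  ],
)

```text
time_s: 36.12
ee_pos: [0.4418, -0.396, 0.0547]
ee_rot: [-89.7, -0.0, -127.1]
force: [3.5, -0.5, 5.5]
grip_width: 0.0597
```

Call:
arm_command(
  steps=[
    [90,-0.0012,-0.0016,-0.0013,0],
    [85,-0.0012,-0.0016,-0.0014,0],
    [82,-0.0012,-0.0016,-0.0014,0],
    [80,-0.0011,-0.0015,-0.0015,0],
    [80,-0.0011,-0.0014,-0.0015,0],
  ],
)

```text
time_s: 36.75
ee_pos: [0.4336, -0.4024, 0.0451]
ee_rot: [-90.1, -0.0, -127.1]
force: [1.2, -1.7, 1.2]
grip_width: 0.0602
```

```bash
python3 look2.py 10 260 285;python3 - <<'E'
from h import *
c=arm.capture("wrist");cv2.imwrite("pics/w22.png",c["frame"])
E
```

```text
[ 0.4334 -0.4024  0.0448] [ 0.3 -2.4  2.6] 0.0601
```

View pics/M10.png

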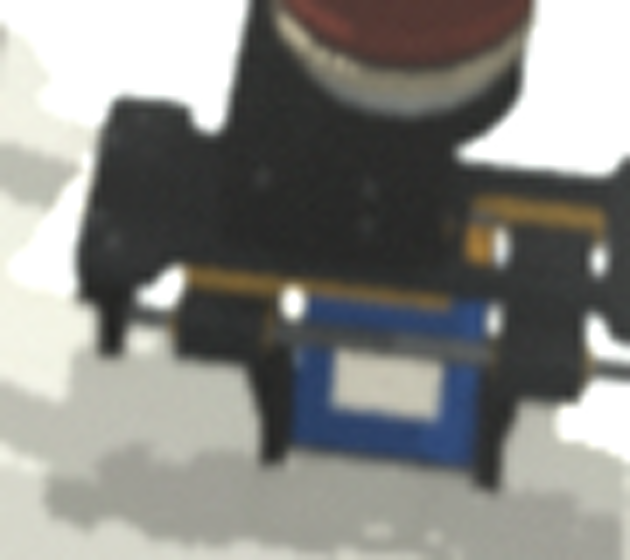

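View pics/w22.png

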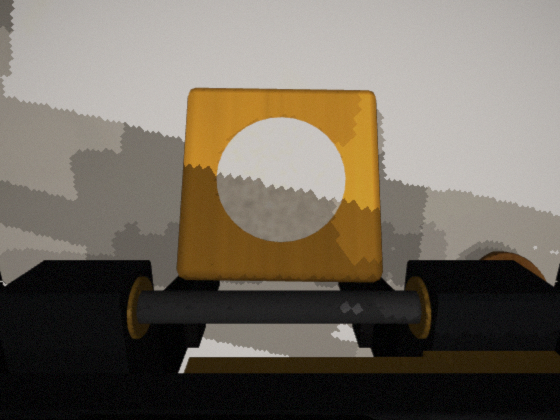

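```bash
cat > fl.py <<'E'
from fit import *
import sys
p=list(map(float,sys.argv[1:9]))
c=arm.capture("wrist")
o=[(np.array(p[0:2]),(-.08,.06,-1)),(np.array(p[2:4]),(-.08,.06,1)),(np.array(p[4:6]),(-.08,0,-1)),(np.array(p[6:8]),(-.08,0,1))]
x,r=fit_tilt(c,o,-127,[.4666,-.3657,60],.08,.06);t=arm.state()["ee_pos"]
print(np.round(x,4),r.tolist(),(t[:2]-x[:2])@np.array([-.602,-.799]),t[2])
E
python3 fl.py 178 279 382 280 190 89 376 91
```

```text
[ 0.4588 -0.3704 58.3628] [[-5.5, 1.9], [8.9, 0.5], [-3.0, 0.8], [-1.1, -1.8]] 0.04066025705686631 0.04500963670071713
```

Call:
arm_command(
  steps=[
    [80,-0.0011,-0.0014,-0.0018,0],
    [80,-0.0011,-0.0014,-0.0018,0],
    [80,-0.001,-0.0013,-0.0019,0],
    [80,-0.001,-0.0013,-0.0019,0],
    [80,-0.0009,-0.0013,-0.0019,0],
  ],
)

```text
time_s: 37.52
ee_pos: [0.429, -0.4088, 0.036]
ee_rot: [-90.1, 0.0, -127.1]
force: [0.4, 1.1, -0.5]
grip_width: 0.0601
```

Call:
arm_command(
  steps=[
    [80,-0.0008,-0.001,-0.0018,0],
    [80,-0.0007,-0.0009,-0.0018,0],
    [80,-0.0006,-0.0008,-0.0018,0],
    [80,0,0,0,0],
  ],
)

```text
time_s: 38.02
ee_pos: [0.427, -0.412, 0.0309]
ee_rot: [-90.0, -0.0, -127.1]
force: [-0.2, -0.2, -1.4]
grip_width: 0.0599
```

```bash
python3 look2.py 11 260 285;python3 - <<'E'
from h import *
c=arm.capture("wrist");cv2.imwrite("pics/w23.png",c["frame"])
E
```

```text
[ 0.4271 -0.412   0.0309] [ 0.7  0.3 -1.5] 0.0597
```

View pics/M11.png

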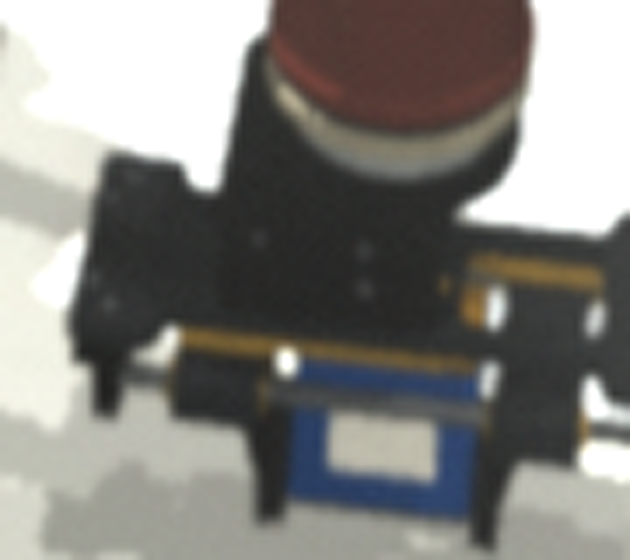

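View pics/w23.png

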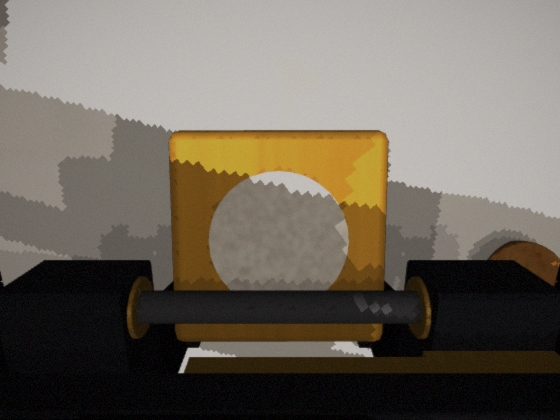

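```bash
python3 fl.py 177 341 383 341 169 131 387 132
```

```text
[ 0.4659 -0.3608 84.9055] [[-0.4, 1.0], [-1.1, 0.5], [-6.0, 0.9], [7.4, -0.8]] 0.06423564368184902 0.030922563826949384
```

Call:
arm_command(
  steps=[
    [80,-0.0005,-0.0007,-0.0018,0],
    [80,-0.0005,-0.0006,-0.0018,0],
    [80,-0.0003,-0.0005,-0.0018,0],
    [80,0,0,0,0],
  ],
)

```text
time_s: 38.67
ee_pos: [0.4258, -0.4142, 0.0257]
ee_rot: [-90.0, -0.0, -127.1]
force: [-0.4, -0.8, 1.3]
grip_width: 0.0598
```

Call:
arm_command(
  steps=[
    [80,-0.0002,-0.0002,-0.0012,0],
    [80,0,0,-0.0008,0],
    [80,0,0,0,0],
  ],
)

```text
time_s: 39.05
ee_pos: [0.4259, -0.4143, 0.0238]
ee_rot: [-90.0, -0.0, -127.1]
force: [-1.4, -1.9, 1.8]
grip_width: 0.0599
```

```bash
python3 look2.py 12 260 295;python3 - <<'E'
from h import *
c=arm.capture("wrist");cv2.imwrite("pics/w24.png",c["frame"])
E
```

```text
[ 0.4259 -0.4142  0.0238] [-0.9 -1.5  2.1] 0.0601
```

View pics/M12.png

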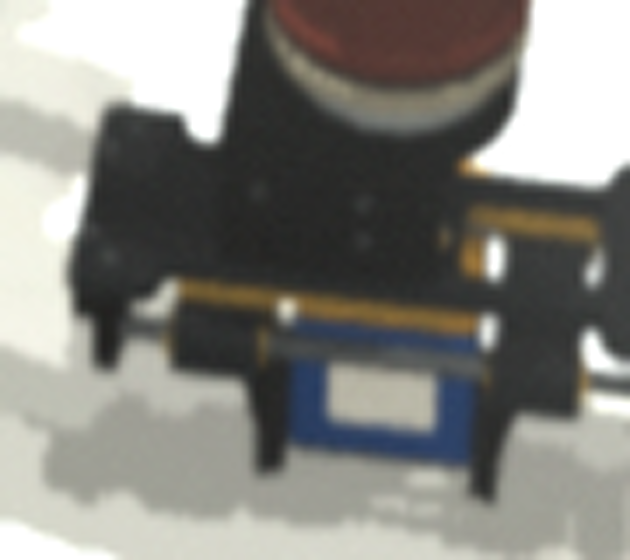

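View pics/w24.png

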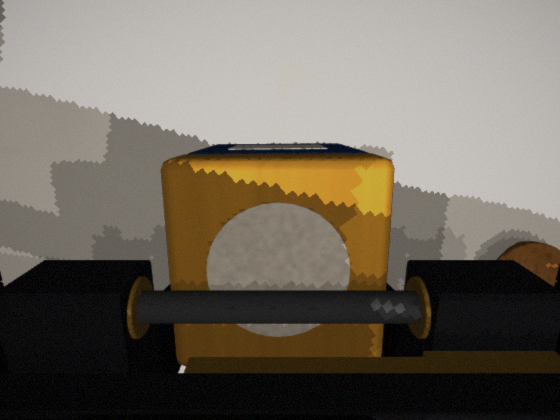

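```bash
python3 fl.py 177 364 383 364 163 160 393 162
```

```text
[ 0.4286 -0.4109 44.0306] [[-28.4, 4.4], [27.4, 3.6], [19.8, -0.8], [-18.3, -3.4]] 0.004194526612220271 0.02378147460889086
```

Call:
arm_command(
  steps=[
    [80,-0.0001,-0.0001,-0.001,0],
    [80,0,0,0,0],
  ],
)

```text
time_s: 39.45
ee_pos: [0.4257, -0.4141, 0.0227]
ee_rot: [-90.0, 0.0, -127.1]
force: [-1.1, -1.4, 2.9]
grip_width: 0.0596
```

Call:
arm_command(
  steps=[
    [80,0,0,-0.0008,0],
    [79,0,0,0,0],
    [79,0,0,0,0],
  ],
)

```text
time_s: 39.83
ee_pos: [0.4256, -0.4134, 0.0214]
ee_rot: [-90.0, 0.0, -127.1]
force: [1.2, -0.5, -0.9]
grip_width: 0.0598
```

```bash
python3 look2.py 13 260 295;python3 - <<'E'
from h import *
c=arm.capture("wrist");cv2.imwrite("pics/w25.png",c["frame"])
E
```

```text
[ 0.4256 -0.4134  0.0214] [ 0.4  0.1 -0.3] 0.0601
```

View pics/w25.png

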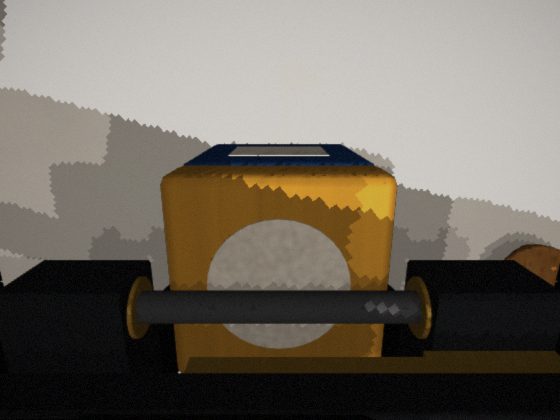

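Call:
arm_command(
  steps=[
    [78,0,0,0,0],
    [74,0,0,0.001,0],
    [60,0,0,0,0],
    [30,0,0,0.01,0],
    [20,0,0,0.04,0],
  ],
)

```text
time_s: 40.55
ee_pos: [0.4241, -0.4122, 0.0712]
ee_rot: [-90.3, 0.1, -127.1]
force: [0.8, -0.2, 0.2]
grip_width: 0.0769
```

Call:
arm_command(
  steps=[
    [0,0,0,0.06,0],
    [0,0,0,0.06,0],
    [0,-0.04,0.03,0,0],
    [0,-0.04,0.03,0,0],
    [0,0,0,0,0],
  ],
)

```text
time_s: 41.18
ee_pos: [0.3433, -0.3516, 0.1925]
ee_rot: [-90.1, 0.0, -127.1]
force: [1.1, -0.8, -0.4]
grip_width: 0.0871
```

```bash
python3 - <<'E'
from h import *
print(arm.state()["ee_pos"])
c=arm.capture("scene");cv2.imwrite("pics/fin_s.png",c["frame"]);a=c["frame"][265:345,240:340]
cv2.imwrite("pics/fin_b.png",cv2.resize(a,None,fx=7,fy=7,interpolation=cv2.INTER_CUBIC))
c=arm.capture("top");cv2.imwrite("pics/fin_t.png",c["frame"])
E
```

```text
[ 0.34333889 -0.3515527   0.19251545]
```

View pics/fin_b.png

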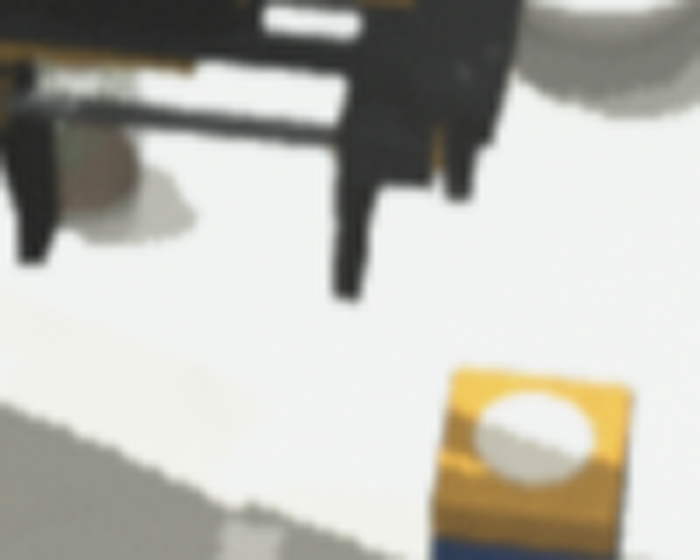

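View pics/fin_s.png

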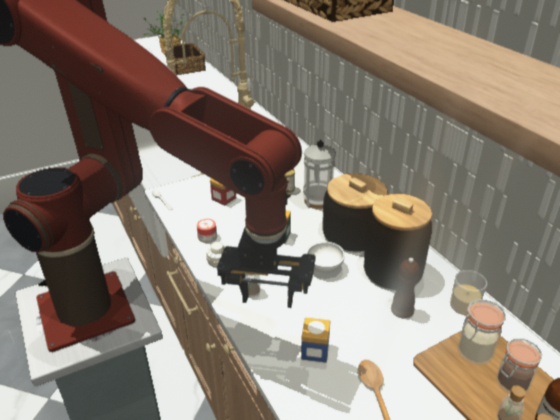

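View pics/fin_t.png

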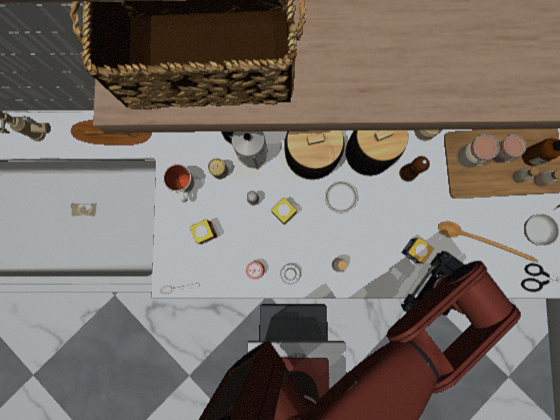

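```bash
python3 - <<'E'
from fit import *
c=arm.capture("scene");a=c["frame"][310:370,285:345];t=arm.capture("top");b=t["frame"][220:280,390:450]
cv2.imwrite("pics/fin_c.png",cv2.resize(np.hstack([a,b]),None,fx=6,fy=6,interpolation=cv2.INTER_CUBIC))
f0=cv2.imread("pics/top0.png")
for n,(u,v) in dict(red=(203,231),timer=(290,272),balm=(256,269),bottle=(340,265),salt=(252,197),bowl=(341,196)).items():
    A=f0[v-22:v+22,u-22:u+22];B=t["frame"][v-30:v+30,u-30:u+30]
    r=cv2.matchTemplate(B,A,cv2.TM_CCOEFF_NORMED);m=cv2.minMaxLoc(r);print(n,round(m[1],3),np.array(m[3])-8)
E
```

```text
red 0.998 [0 0]
timer 0.987 [0 0]
balm 0.995 [0 0]
bottle 0.98 [0 0]
salt 0.958 [0 0]
bowl 0.997 [0 0]
```

View pics/fin_c.png

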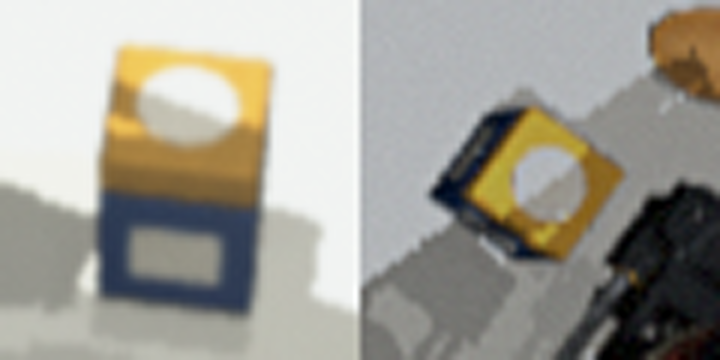

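Blue stands square with its brass lid up, and the top view shows nothing else has shifted. Handing in.

```bash
python3 - <<'E'
from station import arm
print(arm.hand_in(), arm.state()["time_s"])
E
```

```text
the job is handed in; nothing more can be done
the job is handed in; nothing more can be done
```

Both caddies now stand on the worktop with their brass lids up and the gripper clear of them. I handed in at about 41 s. The green one took one quarter turn. The blue one took two quarter turns in the same direction, towards the front right. I pinched each near its upper leading edge, pressed it lightly on the worktop and rolled it over its lower edge, keeping hold throughout.

**Last checks:**
- The final scene and top pictures show all three lids up, and neither turned caddy is leaning.
- Template matching on the first top picture showed zero pixel shift for the red caddy, timer, balm pot, bottle, salt shaker and bowl. I only checked the fixed things by eye.

**What did not go cleanly:**
- **First method on green:** the first loose-grip attempts did not turn it. They lifted it level by about 1 cm, and once the grip slipped and it dropped about 8 mm flat.
- **Last degrees:** I released green roughly 5–10° short of upright and blue slightly short, because the fingertips were almost on the worktop. Each settled the rest by itself.
- **Forces:** the highest wrist force I read was about 40 N, while pressing at the start of the turns. A 17 N contact at the end of green's turn was probably the fingertips on the worktop.
- **Angle measurements:** near upright, the camera fits of the tilt angle were unreliable, and the last one on blue failed. I judged those moments from the pictures and the force readings.

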